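Sort the sensor batch and empty the reject tray

ROBOT

A 6-joint arm with a two-finger parallel gripper is mounted at the origin on the work surface. World frame = base frame: x ahead of the robot, y to its left, z up, the work surface at z = 0. Lengths are in m, angles in rad, forces in N, time in s.
With the tool pointing down it reaches from about 0.375 to 0.9 m from the base axis. Payload 3.1 kg.
Tool frame: the origin (TCP) lies midway between the tips of the shut fingers; the grasp point (between the pads) lies 19 mm behind it; z points along the fingers, y is the line along which they close (so a half turn about z gives the same grasp; the last joint's range is limited). The gripper opens to 87 mm and grips with 3 to 60 N. Pads are 19 mm wide; open, the fingers measure 117 mm over their backs; the gripper's body (75 mm by 190 mm) begins 51 mm behind the grasp point.
Start: joints at [-1.3, 0.527, 1.433, -0, 1.181, -0.178], TCP at [0.271, -0.563, 0.223] pointing down, gripper open.
Joint ranges: [-3.08, 3.08], [-0.75, 2.2], [0.22, 2.44], [-1.43, 4.57], [0, 2.65], [-2.85, 2.85]. Speed limits (rad/s): [2.79, 2.79, 3.14, 3.14, 3.14, 3.14].

INTERFACE

Orientations are given as a unit quaternion [x, y, z, w].
In Python, from rig import robot gives the robot as it stands. The module is installed in compiled form; this text tells all that it offers.
- The arm moves only by the tool play_rows, never from a script. Its arguments are lists of equal length, an entry for each row: "gripper": the closure, from -1 (fully open) to 1 (shut); "delta_pos": the shift along the tool's x, y, z in cm, a list of three; "turn": the turn, a rotation vector about the tool's x, y, z in rad, a list of three. A call has 1 to 12 rows; each row is the pose to reach, as a shift and turn from the pose commanded when the call began, along the tool's axes at that moment; what a row does not reach only later rows make up. A row lasts 1/8 s, in which the tool goes at most 62.5 mm and 10.7 degrees, less where a joint would pass 70% of its speed; a pose out of reach is approached as far as the arm can. A call with a gripper value outside its range is refused whole. The fingers move at their own pace and stop on an object; "squeeze" is the grip in N (left out, the last holds). Time passes only in rows, so rows that repeat a pose let the fingers close. It gives the time, the measured TCP pose, the force, the opening and the grip force at its end, in the units of the state.
- robot.get_obs(): the state, without advancing time (a new reading comes with each control period).
- robot.camera(name): name is "side" or "top"; returns a dict with "color" (384x512x3 uint8, red, green, blue), "vfov" (degrees; the focal length in pixels is half the picture's height over the tangent of half this angle, whatever the lens; pixels are square), "cx", "cy" (the principal point, pixels), "R" (3x3) and "t" (3): a world point X has camera coordinates R X + t. Camera axes: x right, y down, z forward; pixel columns grow to the right and rows downward; lengths in m; the calibration is good to about 2 mm. A picture is of the moment at which its call begins. There is no depth.
- robot.hand_in(): hands the job in; it is judged then, once.
The state is a dict: "time": time; "q": joint angles; "joint_velocities": joint speeds; "joint_torque": joint torques, N m; "position": TCP position; "tool_rot": TCP orientation; "ft_force": force on the tool from outside, world axes, zero at the start; "moment": the same for the moment, N m; "grip_width": finger opening in m; "grip_force": force on a finger pad.
Only numpy, scipy, OpenCV 4.12 (cv2) and the standard library are available. Lean on these libraries where they do the work, as an engineer would, in place of code of your own. Each camera call takes 0.05 s, during which the arm holds its last target. There are 200 camera calls.

TASK

Clear this batch off the bench: pull the cabinet's drawer open, stand every finished sensor (the closed boxes with a lens) upright, lens up, in it and push it fully shut. Gather every rejected open shell that lies loose on the bench into the scoop tray with the others, then lift the tray by its tab and tip all the shells into the scrap bin, so that none is left outside. Finally set the empty tray down level on the middle of the cabinet's top, and leave the spool, the pot and the screwdriver where they are.

Things in the scene. Friction and masses are not known exactly. Their poses are not given: they have to be found in the camera images.
- shell1: Rejected shell: a hollow black plastic box, 38 x 38 x 38 mm, open on one face (4 mm walls), about 25 g. Origin at the centre of its closed face (the underside as it starts), z towards the open face, x and y along its sides. Starts in the tray. May be absent.
- shell2: Rejected shell: a hollow black plastic box, 38 x 38 x 38 mm, open on one face (4 mm walls), about 25 g. Origin at the centre of its closed face (the underside as it starts), z towards the open face, x and y along its sides. Starts in the tray. May be absent.
- shell3: Rejected shell: a hollow black plastic box, 38 x 38 x 38 mm, open on one face (4 mm walls), about 25 g. Origin at the centre of its closed face (the underside as it starts), z towards the open face, x and y along its sides. Starts in the tray. May be absent.
- shell4: Rejected shell: a hollow black plastic box, 38 x 38 x 38 mm, open on one face (4 mm walls), about 25 g. Origin at the centre of its closed face (the underside as it starts), z towards the open face, x and y along its sides. Starts loose on the bench. May be absent.
- shell5: Rejected shell: a hollow black plastic box, 38 x 38 x 38 mm, open on one face (4 mm walls), about 25 g. Origin at the centre of its closed face (the underside as it starts), z towards the open face, x and y along its sides. Starts loose on the bench. May be absent.
- shell6: Rejected shell: a hollow black plastic box, 38 x 38 x 38 mm, open on one face (4 mm walls), about 25 g. Origin at the centre of its closed face (the underside as it starts), z towards the open face, x and y along its sides. Starts loose on the bench. May be absent.
- sensor1: Finished sensor: a closed black box 50 mm (x) x 34 mm (y) x 28 mm high with a round metal lens ring, 26 mm across and 10 mm high, in the middle of its top (38 mm high in all), about 45 g. Origin at the centre of its underside, z up. May be absent.
- sensor2: Finished sensor: a closed black box 50 mm (x) x 34 mm (y) x 28 mm high with a round metal lens ring, 26 mm across and 10 mm high, in the middle of its top (38 mm high in all), about 45 g. Origin at the centre of its underside, z up. May be absent.
- sensor3: Finished sensor: a closed black box 50 mm (x) x 34 mm (y) x 28 mm high with a round metal lens ring, 26 mm across and 10 mm high, in the middle of its top (38 mm high in all), about 45 g. Origin at the centre of its underside, z up. May be absent.
- tray: Metal scoop tray, 200 g, 160 mm (x) x 200 mm (y), floor 3 mm. Origin: centre of underside, z up. Walls 4 mm thick, 40 mm high at both sides (y = +-98 mm, ending 30 mm before the lip) and the rear (x = -78 mm); the front edge (+x, the lip) is open. A flat upright grip tab amid the rear wall (x = -75 mm), 10 mm thick, 60 mm wide, is 93 mm high: pinch it from above to lift.
- tray_lip (a point): The middle of the tray's open front edge: 80 mm ahead (+x) of the tray's origin, 3 mm above its underside; axes as the tray's.
- tray_tab (a point): The middle of the top edge of the tray's grip tab: 75 mm behind (-x) the tray's origin and 93 mm above its underside; axes as the tray's.
- bin: Scrap bin: an open steel box fixed on the bench, 210 mm (x) x 230 mm (y), 100 mm high, 5 mm walls. Origin at the centre of its underside, z up.
- cabinet: Small low cabinet fixed on the bench, 200 mm deep (x) x 240 mm wide (y) x 115 mm high, one drawer, its front facing the robot (-x of its frame). Origin at the centre of its underside, z up. Its flat top is the place for the empty tray.
- cabinet_top (a point): The centre of the cabinet's flat top, 115 mm above the bench; axes as the cabinet's.
- cabinet_drawer0 (a joint): How far the cabinet's drawer is pulled out (m): 0 fully shut, 0.134 at its stop. It slides along the cabinet's -x. About 1 N of friction.
- drawer_floor (a point): Centre of the drawer's inner floor, 22 mm above the bench; axes as the cabinet's; moves with the drawer. Inside 155 mm (x) x 198 mm (y), walls 6 mm thick, 71 mm high above this floor; front panel 15 mm thick. Shut, this point lies 1.5 mm ahead (-x) of the cabinet's origin. Only what is more than 85 mm ahead (-x) of the cabinet's origin is uncovered when the drawer is out.
- cabinet_drawer0_handle (a point): The middle of the drawer's bar handle: a level bar 120 mm long across (y), 35 mm ahead of the front panel, 77 mm above the bench; moves with the drawer.
- spool: Bystander: a solder spool, 60 mm across, 50 mm high, standing. Origin at the centre of its underside.
- wool_pot: Bystander: a black pot of brass wool, 72 mm across, 52 mm high. Origin at the centre of its underside.
- driver: Bystander: a screwdriver lying on the bench, along its x. Origin under its middle.

How it is judged:
By the outcome, as a careful person would: the job done as asked, in the order asked, and still so for the second after the job is handed in, with the robot touching nothing.
Of shell1, shell2, shell3 only 2 to 3 are there at a start; the rules pass over those that are not, and their reading is None.
Of shell4, shell5, shell6 only 2 to 3 are there at a start; the rules pass over those that are not, and their reading is None.
Of sensor1, sensor2, sensor3 only 2 to 3 are there at a start; the rules pass over those that are not, and their reading is None.
At some moment in a run one of shell4, shell5, shell6, sensor1, sensor2, sensor3 may be knocked a few centimetres aside while the robot is not near it.
It also fails if it takes over 210 s, if anything falls off the work surface, if the arm or the gripper's body presses on something with over 40 N, if the wrist force passes 120 N, or if a joint passes its speed limit or range.

## Working session

There is one attempt and no reset: what is moved stays moved. The work goes in short steps, Python scripts to look and compute and a tool call to move; the robot and the scene stay as the last step left them, time stands still between calls to the robot, and variables do not carry over. Pictures are saved under pics/ and viewed, at most 14 in all, crops included, and the job is handed in when it is done.

Besides the shell and the picture viewer there is one more tool, called after "Emit:" in YAML: its name, and indented under it one key for each argument. play_rows: Moves the arm, as the interface text tells. Its arguments: {"type":"object","properties":{"gripper":{"type":"array","items":{"type":"number"}},"delta_pos":{"type":"array","items":{"type":"array","items":{"type":"number"}}},"turn":{"type":"array","items":{"type":"array","items":{"type":"number"}}},"squeeze":{"type":"number"}},"required":["gripper","delta_pos","turn"]}

```bash
mkdir -p pics; cat > h.py <<'E'
import numpy as np, cv2
from rig import robot
from scipy.spatial.transform import Rotation as Ro
def snap(n,f,crop=None,s=1):
    c=robot.camera(n); im=c["color"][:,:,::-1]
    if crop: x0,y0,x1,y1=crop; im=im[y0:y1,x0:x1]
    im=cv2.resize(im,None,fx=s,fy=s,interpolation=cv2.INTER_CUBIC); cv2.imwrite("pics/"+f,im); return c
def px(c,u,v,z):
    f=192/np.tan(np.radians(c["vfov"])/2); d=np.array([(u-c["cx"])/f,(v-c["cy"])/f,1]); R=np.array(c["R"]);t=np.array(c["t"])
    o=-R.T@t; d=R.T@d; return o+d*(z-o[2])/d[2]
def proj(c,X):
    f=192/np.tan(np.radians(c["vfov"])/2); p=np.array(c["R"])@X+c["t"]; return np.array([c["cx"]+f*p[0]/p[2],c["cy"]+f*p[1]/p[2]])
def delta(pos,yaw=None,tilt=None):
    "cm in tool axes and rotvec to reach pos, tool down, tool-y axis at world yaw"
    o=robot.get_obs(); R0=Ro.from_quat(o["tool_rot"]); d=R0.inv().apply(np.array(pos)-o["position"])*100
    return d
E
python3 - <<'E'
from h import *
for n in("top","side"):
    c=snap(n,n+"0.png",None,1.56); print(n,c["vfov"],c["cx"],c["cy"],np.round(c["R"],3).tolist(),np.round(c["t"],3))
o=robot.get_obs(); print({k:np.round(v,3) for k,v in o.items()}); print(Ro.from_quat(o["tool_rot"]).as_matrix().round(3))
E
```

```text
top 46.945408039176534 260.88877150798595 192.81258740404598 [[0.027, -1.0, -0.009], [-0.987, -0.025, -0.159], [0.159, 0.013, -0.987]] [-0.03   0.636  1.206]
side 50.85101624768185 248.67449446361059 192.15253350267582 [[-0.887, -0.462, 0.02], [-0.335, 0.613, -0.715], [0.319, -0.641, -0.699]] [0.535 0.279 1.024]
{'time': np.float64(0.1), 'q': array([-1.301,  0.528,  1.434, -0.   ,  1.181, -0.178]), 'joint_velocities': array([-0.   , -0.004, -0.003, -0.   ,  0.001,  0.001]), 'joint_torque': array([  0.   , -44.098, -17.715,   0.063,   0.053,  -0.   ]), 'position': array([ 0.271, -0.562,  0.222]), 'tool_rot': array([ 0.975,  0.223, -0.   , -0.001]), 'ft_force': array([-0.191, -0.786, -0.22 ]), 'moment': array([0.05 , 0.044, 0.054]), 'grip_force': np.float64(0.0), 'grip_width': np.float64(0.087)}
[[ 0.901  0.434 -0.001]
 [ 0.434 -0.901  0.002]
 [ 0.    -0.002 -1.   ]]
```

View pics/top0.png

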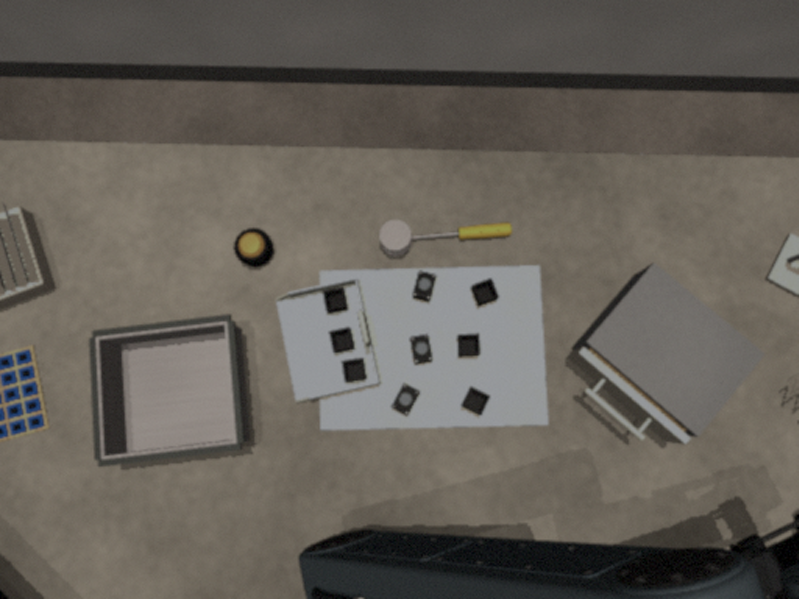

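View pics/side0.png

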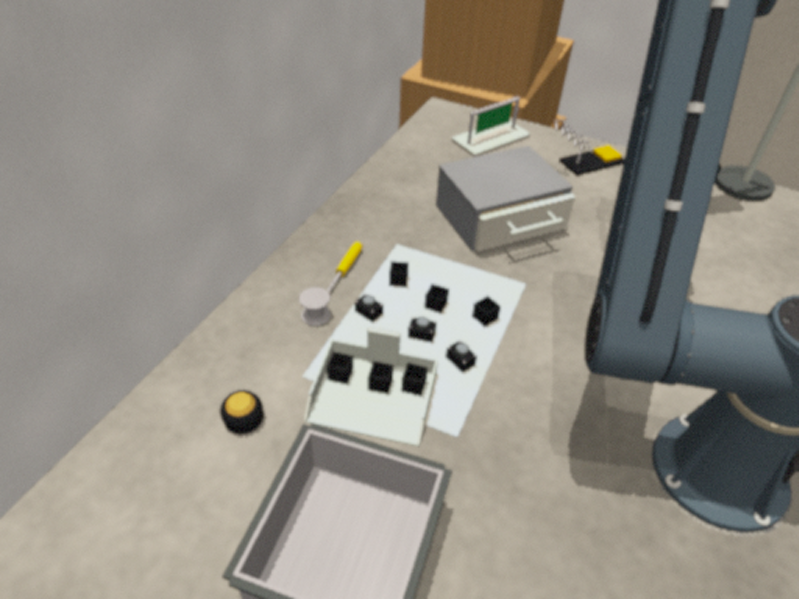

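The top view shows the bin at (168,390), the tray with 3 shells at (330,340), 3 sensors at (424,286), (421,349) and (405,400), and 3 loose shells at (485,293), (468,345) and (475,401). The cabinet is turned, with its handle at (617,412). The side view agrees. I'll enlarge for detail.

```bash
python3 - <<'E'
from h import *
c=snap("top","a.png",(175,165,360,285),4.3)
im=c["color"][:,:,::-1]
cv2.imwrite("pics/b.png",cv2.resize(im[160:290,355:500],None,fx=4.5,fy=4.5,interpolation=cv2.INTER_CUBIC))
c=snap("side","c.png",(180,130,350,290),3.7)
E
```

```text
(no output)
```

View pics/a.png

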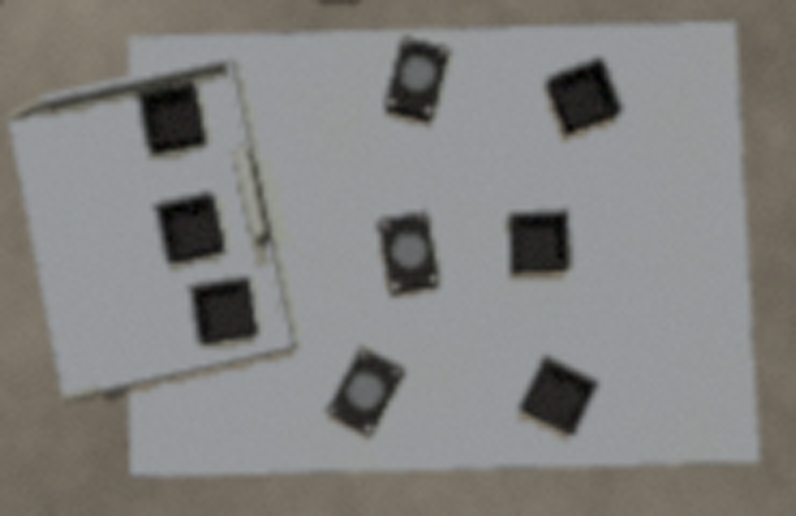

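View pics/b.png

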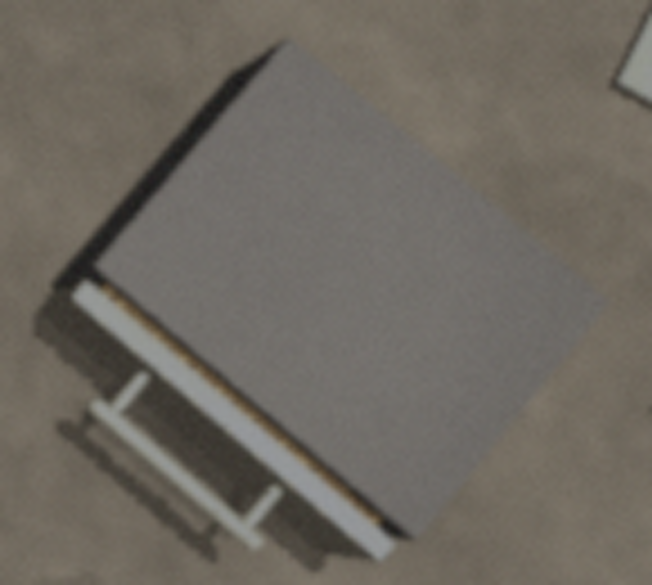

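View pics/c.png

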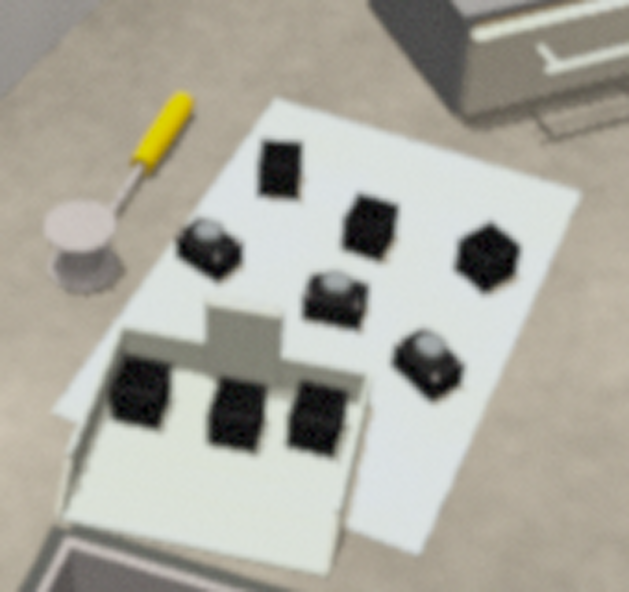

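Crop A gives the sensor lenses, with corners as noted: S1 (419,73), S2 (408,250), S3 (365,391). The loose shells are at (584,97), (540,243) and (558,396), all upright and open side up. Crop B shows the handle ends at (97,405) and (257,545). Crop C confirms that everything stands upright.

```bash
python3 - <<'E'
from h import *
import json
c=robot.camera("top"); json.dump({k:np.array(c[k]).tolist() for k in("vfov","cx","cy","R","t")},open("top.json","w"))
A=lambda u,v,z:px(c,(u+.5)/4.3-.5+175,(v+.5)/4.3-.5+165,z)
B=lambda u,v,z:px(c,(u+.5)/4.5-.5+355,(v+.5)/4.5-.5+160,z)
T=lambda u,v,z:px(c,u/1.56,v/1.56,z)
ang=lambda d:np.degrees(np.arctan2(d[1],d[0])).round(1)
P=lambda n,p,*r:print(n,np.round(p,4),*r)
for n,l,q in(("S1",(419,73),[(405,40),(448,50),(430,123),(388,112)]),("S2",(408,250),[(378,218),(428,213),(438,290),(392,296)]),("S3",(365,391),[(362,350),(403,368),(370,435),(328,410)])):
    p=[A(*x,.028) for x in q]; d=p[0]+p[1]-p[2]-p[3]; P(n,A(*l,.038),np.mean(p,0).round(3),ang(d),np.linalg.norm(d)/2)
for n,q in(("L1",[(547,80),(603,60),(620,108),(566,134)]),("L2",[(510,212),(568,211),(570,274),(511,275)]),("L3",[(545,358),(597,387),(573,433),(521,408)]),("T1",[(143,95),(197,84),(205,146),(152,155)]),("T2",[(157,205),(212,195),(222,254),(168,263)]),("T3",[(193,288),(248,280),(256,335),(202,345)])):
    p=[A(*x,.036) for x in q]; d=p[0]+p[1]-p[2]-p[3]; P(n,np.mean(p,0),ang(d),np.linalg.norm(d)/2)
h=[B(97,405,.08),B(257,545,.08)];P("handle",np.mean(h,0),ang(h[0]-h[1]),np.linalg.norm(h[0]-h[1]))
k=[B(*x,.115) for x in[(285,40),(600,300),(412,538),(92,265)]];P("cab",np.mean(k,0),ang(k[0]+k[1]-k[2]-k[3]),np.linalg.norm(k[0]-k[1]),np.linalg.norm(k[1]-k[2]))
r=[A(235,63,.043),A(295,350,.043)];l=[A(12,118,.003),A(63,397,.003)];P("rear",np.mean(r,0),ang(r[0]-r[1]),np.linalg.norm(r[0]-r[1]));P("lip",np.mean(l,0),ang(l[0]-l[1]),np.linalg.norm(l[0]-l[1]))
P("dir",np.mean(l,0)-np.mean(r,0),ang(np.mean(l,0)-np.mean(r,0)))
tb=[A(241,150,.093),A(266,245,.093)];P("tab",np.mean(tb,0),ang(tb[0]-tb[1]),np.linalg.norm(tb[0]-tb[1]))
b=[T(*x,.1) for x in[(92,332),(231,317),(243,447),(99,461)]];P("bin",np.mean(b,0),ang(b[1]+b[0]-b[2]-b[3]));print(np.round(b,3))
for n,p in(("spool",T(396,232,.05)),("pot",T(253,243,.052)),("drv",T(510,230,.02))):P(n,p)
E
```

```text
S1 [ 0.6718 -0.0447  0.038 ] [ 0.668 -0.044  0.028] -12.1 0.051149458830932325
S2 [ 0.5528 -0.0401  0.038 ] [ 0.551 -0.041  0.028] 10.1 0.05223994091213411
S3 [ 0.4599 -0.0142  0.038 ] [ 0.46  -0.015  0.028] -26.5 0.04686574342365024
L1 [ 0.6597 -0.1555  0.036 ] 19.8 0.03650495512147258
L2 [ 0.5599 -0.1271  0.036 ] 2.1 0.041771006177561604
L3 [ 0.4598 -0.1409  0.036 ] -26.0 0.034966720665451895
T1 [0.6362 0.1183 0.036 ] 10.3 0.04186058676998345
T2 [0.5631 0.1049 0.036 ] 12.5 0.03967464695445918
T3 [0.509  0.0795 0.036 ] 10.9 0.03725570174012784
handle [ 0.4433 -0.3776  0.08  ] 49.4 0.12350321671555776
cab [ 0.5573 -0.4698  0.115 ] -39.9 0.2357472015065497 0.1822143345046065
rear [0.5799 0.0553 0.043 ] 13.8 0.19513551883676794
lip [0.5456 0.2114 0.003 ] 13.4 0.19406643539014828
dir [-0.0343  0.1561 -0.04  ] 102.4
tab [0.5787 0.0591 0.093 ] 16.7 0.0628829042028465
bin [0.4656 0.3956 0.1   ] 8.9
[[0.559 0.533 0.1  ]
 [0.592 0.292 0.1  ]
 [0.37  0.257 0.1  ]
 [0.341 0.5   0.1  ]]
spool [0.7649 0.0102 0.05  ]
pot [0.737  0.2739 0.052 ]
drv [ 0.7819 -0.2047  0.02  ]
```

```bash
cat >> h.py <<'E'
def Rm(psi,tilt=0): # tool down, tool x at world yaw psi (deg), then tilt about tool x (deg)
    return Ro.from_euler('z',psi,degrees=True)*Ro.from_matrix(np.diag([1.,-1,-1]))*Ro.from_euler('x',tilt,degrees=True)
def plan(calls,start=None):
    "calls: list of lists of (x,y,z,psi[,tilt]); prints cm deltas and turns from each call's start pose"
    o=robot.get_obs()
    p,R=(np.array(o["position"]),Ro.from_quat(o["tool_rot"])) if start is None else (np.array(start[:3]),Rm(*start[3:]))
    for i,c in enumerate(calls):
        for w in c:
            d=R.inv().apply(np.array(w[:3])-p)*100; t=(R.inv()*Rm(*w[3:])).as_rotvec()
            print(i,w,"->",(d.round(2)+0).tolist(),(t.round(3)+0).tolist(),"rows",round(max(np.linalg.norm(d)/6.25,np.linalg.norm(t)/.187),1))
        p,R=np.array(w[:3]),Rm(*w[3:])
def st():
    o=robot.get_obs(); M=Ro.from_quat(o["tool_rot"]).as_matrix()
    print("t%.2f"%o["time"],np.round(o["position"],4),"psi %.1f"%np.degrees(np.arctan2(M[1,0],M[0,0])),"zax",M[:,2].round(2),"q",np.round(o["q"],2),"w %.4f F%.1f"%(o["grip_width"],o["grip_force"]),np.round(o["ft_force"],1))
E
python3 - <<'E'
from h import *
plan([[(.446,-.378,.16,50)],[(.446,-.378,.058,50)],[(.446-.766*.134,-.378+.643*.134,.058,50)]])
E
```

```text
0 (0.446, -0.378, 0.16, 50) -> [23.77, -9.05, 6.22] [-0.001, 0.0, -0.424] rows 4.2
1 (0.446, -0.378, 0.058, 50) -> [0.0, 0.0, 10.2] [0.0, 0.0, 0.0] rows 1.6
2 (0.343356, -0.291838, 0.058, 50) -> [0.0, -13.4, 0.0] [0.0, 0.0, 0.0] rows 2.1
```

Emit:
play_rows:
  gripper: [0.36,0.36,0.36,0.36,0.36,0.36,0.36,0.36]
  delta_pos:
    - [23.77,-9.05,6.22]
    - [23.77,-9.05,6.22]
    - [23.77,-9.05,6.22]
    - [23.77,-9.05,6.22]
    - [23.77,-9.05,6.22]
    - [23.77,-9.05,6.22]
    - [23.77,-9.05,6.22]
    - [23.77,-9.05,6.22]
  turn:
    - [0,0,-0.424]
    - [0,0,-0.424]
    - [0,0,-0.424]
    - [0,0,-0.424]
    - [0,0,-0.424]
    - [0,0,-0.424]
    - [0,0,-0.424]
    - [0,0,-0.424]

```text
time: 1.25
position: [0.4453, -0.3801, 0.1608]
tool_rot: [0.907, 0.422, 0.0, 0.001]
ft_force: [-0.2, 0.0, 0.7]
grip_width: 0.0282
grip_force: 0.0
```

```bash
python3 - <<'E'
from h import *
st(); snap("side","d.png",(260,60,400,200),5)
E
```

```text
t1.25 [ 0.4453 -0.3801  0.1608] psi 49.9 zax [ 0. -0. -1.] q [-0.9   0.55  1.59 -0.    0.99 -0.2 ] w 0.0282 F0.0 [-0.2  0.   0.7]
```

View pics/d.png

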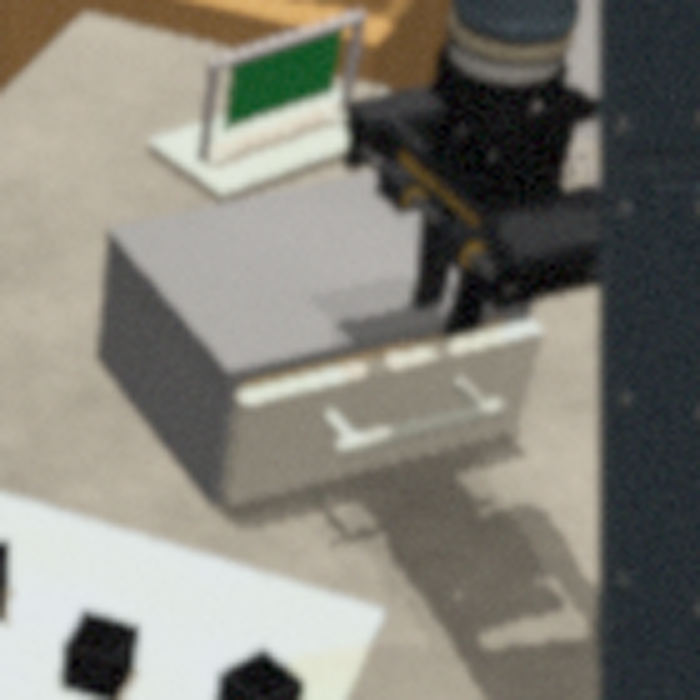

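The side view shows the fingers above the handle, with the bar ends near (340,437) and (495,405). I'll go down over it and close.

Emit:
play_rows:
  gripper: [0.36,0.36,0.36,0.36,0.36,0.36,0.36]
  delta_pos:
    - [0,0,2.5]
    - [0,0,4.5]
    - [0,0,6]
    - [0,0,7.5]
    - [0,0,9]
    - [0,0,10.2]
    - [0,0,10.2]
  turn:
    - [0,0,0]
    - [0,0,0]
    - [0,0,0]
    - [0,0,0]
    - [0,0,0]
    - [0,0,0]
    - [0,0,0]

```text
time: 2.17
position: [0.4457, -0.3778, 0.0573]
tool_rot: [0.906, 0.423, -0.0, -0.001]
ft_force: [0.1, -0.4, -1.0]
grip_width: 0.0281
grip_force: 0.0
```

Emit:
play_rows:
  gripper: [1,1,1,1,1]
  delta_pos:
    - [0,0,0]
    - [0,0,0]
    - [0,0,0]
    - [0,0,0]
    - [0,0,0]
  turn:
    - [0,0,0]
    - [0,0,0]
    - [0,0,0]
    - [0,0,0]
    - [0,0,0]
  squeeze: 20

```text
time: 2.8
position: [0.4463, -0.3785, 0.0588]
tool_rot: [0.906, 0.423, 0.0, 0.0]
ft_force: [-0.2, 0.7, 3.4]
grip_width: 0.0098
grip_force: 20.0
```

Emit:
play_rows:
  gripper: [1,1,1,1,1,1,1,1]
  delta_pos:
    - [0,-2,0]
    - [0,-4.5,0]
    - [0,-7,0]
    - [0,-9.5,0]
    - [0,-11.5,0]
    - [0,-13,0]
    - [0,-13.4,0]
    - [0,-13.4,0]
  turn:
    - [0,0,0]
    - [0,0,0]
    - [0,0,0]
    - [0,0,0]
    - [0,0,0]
    - [0,0,0]
    - [0,0,0]
    - [0,0,0]

```text
time: 3.8
position: [0.3462, -0.2945, 0.0588]
tool_rot: [0.907, 0.422, 0.002, 0.004]
ft_force: [7.9, 0.9, 1.2]
grip_width: 0.0101
grip_force: 20.0
```

```bash
cat >> h.py <<'E'
def blobs(z=.036):
    c=robot.camera("top"); im=cv2.resize(c["color"],None,fx=4,fy=4,interpolation=cv2.INTER_CUBIC).max(2); m=(im<90).astype(np.uint8)
    m[:, :175*4]=0;m[:,355*4:]=0;m[:166*4]=0;m[276*4:]=0
    n,_,s,ce=cv2.connectedComponentsWithStats(m)
    _,lab=cv2.connectedComponents(m)
    for i in range(1,n):
        if 1200>s[i,4]/1>0 and s[i,4]<250: continue
        ys,xs=np.where(lab==i); r=cv2.minAreaRect(np.stack([xs,ys],1).astype(np.float32)); 
        bx=[px(c,(u+.5)/4-.5,(v+.5)/4-.5,z) for u,v in cv2.boxPoints(r)]; e=[bx[1]-bx[0],bx[2]-bx[1]]; L=[np.linalg.norm(k) for k in e]; k=e[int(np.argmax(L))]
        a=(np.degrees(np.arctan2(k[1],k[0]))+90)%180-90
        if max(L)<.1: print(np.mean(bx,0).round(4)[:2],"size",np.round(sorted(L),3),"ang %.0f"%a,"px",ce[i].round()/4)
    return c
E
python3 - <<'E'
from h import *
st(); c=blobs(); snap("side","e.png",(260,60,400,200),4)
E
```

```text
t3.80 [ 0.3462 -0.2945  0.0588] psi 49.9 zax [ 0.01 -0.01 -1.  ] q [-0.95  0.6   2.    0.    0.54 -0.26] w 0.0101 F20.0 [7.9 0.9 1.2]
[ 0.6673 -0.0432] size [0.033 0.053] ang -12 px [271.75 184.  ]
[ 0.6587 -0.1548] size [0.041 0.043] ang -68 px [310.5 187.5]
[0.5633 0.1043] size [0.039 0.041] ang 15 px [219.25 218.25]
[ 0.56   -0.1266] size [0.039 0.04 ] ang 4 px [300.25 221.5 ]
[ 0.5507 -0.0404] size [0.033 0.05 ] ang 12 px [270. 224.]
[0.5094 0.0802] size [0.039 0.04 ] ang 12 px [227.  237.5]
[ 0.4758 -0.2688] size [0.009 0.046] ang -38 px [350.5 253. ]
[ 0.4594 -0.0144] size [0.032 0.049] ang -27 px [260. 256.]
[ 0.4598 -0.1405] size [0.038 0.039] ang -26 px [304.75 257.25]
[ 0.4282 -0.25  ] size [0.028 0.063] ang 41 px [344.5  269.25]
```

View pics/e.png

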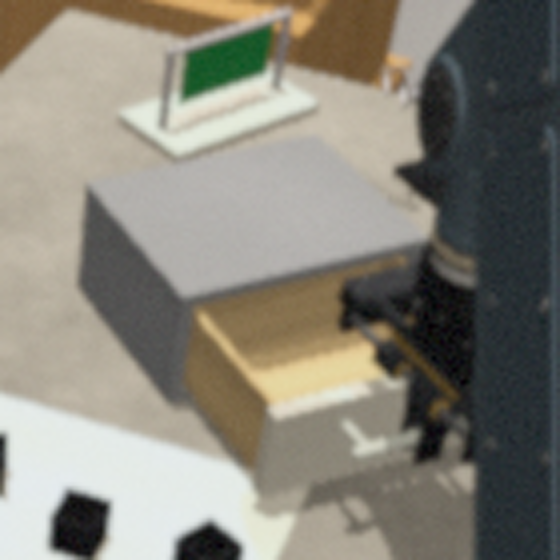

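The drawer is out to about 131 mm. Blob detection agrees with what I read by hand. Next I'll plan the sensor S3 pick.

```bash
python3 - <<'E'
from h import *
plan([[(.346,-.2945,.18,50)],[(.460,-.0144,.18,-27)],[(.460,-.0144,.05,-27),(.460,-.0144,.006,-27)],[(.460,-.0144,.18,-27)],[(.4047,-.4210,.18,-40)],[(.4047,-.4210,.06,-40),(.4047,-.4210,.0295,-40)]],(.346,-.2945,.0588,50))
E
```

```text
0 (0.346, -0.2945, 0.18, 50) -> [0.0, 0.0, -12.12] [0.0, 0.0, 0.0] rows 1.9
1 (0.46, -0.0144, 0.18, -27) -> [28.78, -9.27, 0.0] [0.0, 0.0, 1.344] rows 7.2
2 (0.46, -0.0144, 0.05, -27) -> [0.0, 0.0, 13.0] [0.0, 0.0, 0.0] rows 2.1
2 (0.46, -0.0144, 0.006, -27) -> [0.0, 0.0, 17.4] [0.0, 0.0, 0.0] rows 2.8
3 (0.46, -0.0144, 0.18, -27) -> [0.0, 0.0, -17.4] [0.0, 0.0, 0.0] rows 2.8
4 (0.4047, -0.421, 0.18, -40) -> [13.53, 38.74, 0.0] [0.0, 0.0, 0.227] rows 6.6
5 (0.4047, -0.421, 0.06, -40) -> [0.0, 0.0, 12.0] [0.0, 0.0, 0.0] rows 1.9
5 (0.4047, -0.421, 0.0295, -40) -> [0.0, 0.0, 15.05] [0.0, 0.0, 0.0] rows 2.4
```

Emit:
play_rows:
  gripper: [0.36,0.36,0.36,0.36,0.36,0.36]
  delta_pos:
    - [0,0,0]
    - [0,0,0]
    - [0,0,-2]
    - [0,0,-6]
    - [0,0,-12.2]
    - [0,0,-12.2]
  turn:
    - [0,0,0]
    - [0,0,0]
    - [0,0,0]
    - [0,0,0]
    - [0,0,0]
    - [0,0,0]

```text
time: 4.65
position: [0.3448, -0.2945, 0.1841]
tool_rot: [0.906, 0.423, 0.001, 0.005]
ft_force: [-0.2, -0.2, -0.1]
grip_width: 0.0279
grip_force: 0.0
```

Emit:
play_rows:
  gripper: [-0.38,-0.38,-0.38,-0.38,-0.38,-0.38,-0.38,-0.38,-0.38,-0.38]
  delta_pos:
    - [28.78,-9.27,0]
    - [28.78,-9.27,0]
    - [28.78,-9.27,0]
    - [28.78,-9.27,0]
    - [28.78,-9.27,0]
    - [28.78,-9.27,0]
    - [28.78,-9.27,0]
    - [28.78,-9.27,0]
    - [28.78,-9.27,0]
    - [28.78,-9.27,0]
  turn:
    - [0,0,1.344]
    - [0,0,1.344]
    - [0,0,1.344]
    - [0,0,1.344]
    - [0,0,1.344]
    - [0,0,1.344]
    - [0,0,1.344]
    - [0,0,1.344]
    - [0,0,1.344]
    - [0,0,1.344]

```text
time: 5.9
position: [0.4566, -0.0123, 0.1796]
tool_rot: [0.973, -0.232, -0.001, 0.0]
ft_force: [-0.4, -0.2, -0.5]
grip_width: 0.0602
grip_force: 0.0
```

```bash
python3 - <<'E'
from h import *
st();plan([[(.460,-.0144,.05,-27),(.460,-.0144,.006,-27)]])
E
```

```text
t5.90 [ 0.4566 -0.0123  0.1796] psi -26.9 zax [-0.  0. -1.] q [-0.27  0.37  1.89 -0.    0.88  1.77] w 0.0602 F0.0 [-0.4 -0.2 -0.5]
0 (0.46, -0.0144, 0.05, -27) -> [0.42, 0.03, 12.96] [0.0, 0.002, 0.002] rows 2.1
0 (0.46, -0.0144, 0.006, -27) -> [0.43, 0.03, 17.36] [0.0, 0.002, 0.002] rows 2.8
```

Emit:
play_rows:
  gripper: [-0.38,-0.38,-0.38,-0.38,-0.38]
  delta_pos:
    - [0.42,0,6]
    - [0.42,0,12]
    - [0.42,0,16]
    - [0.42,0,17.36]
    - [0.42,0,17.36]
  turn:
    - [0,0,0]
    - [0,0,0]
    - [0,0,0]
    - [0,0,0]
    - [0,0,0]

```text
time: 6.52
position: [0.4609, -0.0142, 0.0064]
tool_rot: [0.972, -0.233, -0.001, -0.0]
ft_force: [0.1, -0.0, 0.8]
grip_width: 0.0604
grip_force: 0.0
```

Emit:
play_rows:
  gripper: [1,1,1,1,1,1,1]
  delta_pos:
    - [0,0,0]
    - [0,0,0]
    - [0,0,0]
    - [0,0,0]
    - [0,0,-5]
    - [0,0,-12]
    - [0,0,-17.4]
  turn:
    - [0,0,0]
    - [0,0,0]
    - [0,0,0]
    - [0,0,0]
    - [0,0,0]
    - [0,0,0]
    - [0,0,0]
  squeeze: 15

```text
time: 7.4
position: [0.4606, -0.014, 0.1824]
tool_rot: [0.972, -0.233, -0.0, -0.0]
ft_force: [1.6, -0.5, -1.0]
grip_width: 0.0337
grip_force: 14.9
```

Emit:
play_rows:
  gripper: [1,1,1,1,1,1,1,1,1]
  delta_pos:
    - [13.53,38.74,0]
    - [13.53,38.74,0]
    - [13.53,38.74,0]
    - [13.53,38.74,0]
    - [13.53,38.74,0]
    - [13.53,38.74,0]
    - [13.53,38.74,0]
    - [13.53,38.74,0]
    - [13.53,38.74,0]
  turn:
    - [0,0,0.227]
    - [0,0,0.227]
    - [0,0,0.227]
    - [0,0,0.227]
    - [0,0,0.227]
    - [0,0,0.227]
    - [0,0,0.227]
    - [0,0,0.227]
    - [0,0,0.227]

```text
time: 8.52
position: [0.4053, -0.4193, 0.1802]
tool_rot: [0.94, -0.342, -0.001, -0.001]
ft_force: [-0.3, 0.4, -0.2]
grip_width: 0.034
grip_force: 14.9
```

```bash
python3 - <<'E'
from h import *
st();snap("side","f.png",(240,40,400,200),4);plan([[(.4047,-.4210,.06,-40),(.4047,-.4210,.0295,-40)]])
E
```

```text
t8.53 [ 0.4053 -0.4193  0.1802] psi -40.0 zax [-0.  0. -1.] q [-0.99  0.52  1.58  0.    1.04  1.27] w 0.0340 F14.9 [-0.3  0.4 -0.2]
0 (0.4047, -0.421, 0.06, -40) -> [0.1, 0.23, 12.04] [-0.001, 0.002, 0.001] rows 1.9
0 (0.4047, -0.421, 0.0295, -40) -> [0.1, 0.23, 15.09] [-0.001, 0.002, 0.001] rows 2.4
```

View pics/f.png

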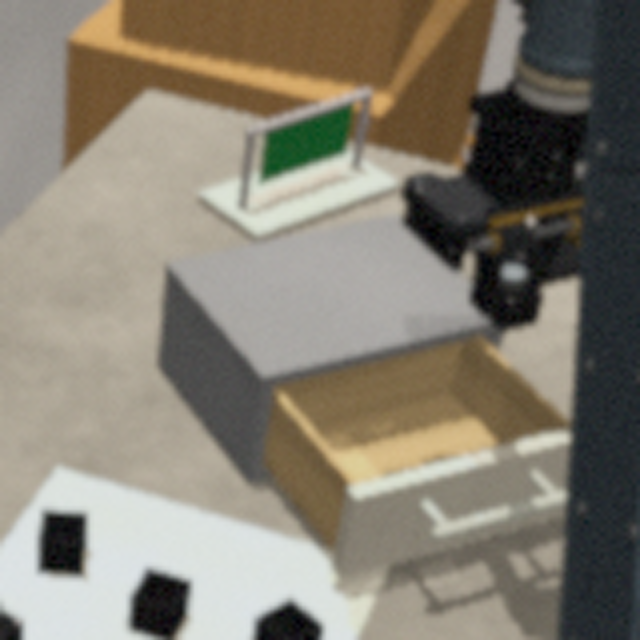

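The sensor is held upright over the open drawer, with the lens at (513,275). I'll lower it in.

Emit:
play_rows:
  gripper: [1,1,1,1,1,1]
  delta_pos:
    - [0.1,0.23,5]
    - [0.1,0.23,9]
    - [0.1,0.23,12]
    - [0.1,0.23,14]
    - [0.1,0.23,15.1]
    - [0.1,0.23,15.1]
  turn:
    - [0,0,0]
    - [0,0,0]
    - [0,0,0]
    - [0,0,0]
    - [0,0,0]
    - [0,0,0]

```text
time: 9.32
position: [0.4055, -0.4221, 0.0298]
tool_rot: [0.94, -0.341, -0.0, -0.0]
ft_force: [-0.8, 0.3, -0.1]
grip_width: 0.0339
grip_force: 15.0
```

Emit:
play_rows:
  gripper: [0.03,0.03,0.03,0.03,0.03,0.03]
  delta_pos:
    - [0,0,0]
    - [0,0,0]
    - [0,0,-2]
    - [0,0,-6]
    - [0,0,-12]
    - [0,0,-15]
  turn:
    - [0,0,0]
    - [0,0,0]
    - [0,0,0]
    - [0,0,0]
    - [0,0,0]
    - [0,0,0]

```text
time: 10.07
position: [0.406, -0.4244, 0.1836]
tool_rot: [0.94, -0.342, 0.002, 0.002]
ft_force: [0.3, -0.3, -0.4]
grip_width: 0.0422
grip_force: 0.0
```

```bash
python3 - <<'E'
from h import *
st();blobs()
plan([[(.670,-.044,.18,-12)],[(.670,-.044,.006,-12)],[(.670,-.044,.18,-12)],[(.4819,-.3290,.18,-40)],[(.4819,-.3290,.0295,-40)]])
E
```

```text
t10.07 [ 0.406  -0.4244  0.1836] psi -40.0 zax [ 0. -0. -1.] q [-1.    0.52  1.57  0.    1.04  1.27] w 0.0422 F0.0 [ 0.3 -0.3 -0.4]
[ 0.6674 -0.0433] size [0.033 0.052] ang -12 px [271.75 184.  ]
[ 0.6586 -0.1547] size [0.041 0.043] ang -68 px [310.5 187.5]
[0.5633 0.1043] size [0.039 0.041] ang 15 px [219.25 218.25]
[ 0.56   -0.1266] size [0.039 0.04 ] ang 4 px [300.25 221.5 ]
[ 0.5506 -0.0405] size [0.033 0.05 ] ang 12 px [270. 224.]
[0.5094 0.0801] size [0.039 0.04 ] ang 11 px [227.  237.5]
[ 0.4761 -0.2687] size [0.01  0.046] ang -40 px [350.5 253. ]
[ 0.4599 -0.1406] size [0.039 0.039] ang -25 px [304.75 257.25]
[ 0.4283 -0.2498] size [0.027 0.063] ang 40 px [344.5  269.25]
0 (0.67, -0.044, 0.18, -12) -> [-4.41, -46.16, 0.47] [0.006, -0.01, -0.489] rows 7.4
1 (0.67, -0.044, 0.006, -12) -> [0.0, 0.0, 17.4] [0.0, 0.0, 0.0] rows 2.8
2 (0.67, -0.044, 0.18, -12) -> [0.0, 0.0, -17.4] [0.0, 0.0, 0.0] rows 2.8
3 (0.4819, -0.329, 0.18, -40) -> [-12.47, 31.79, 0.0] [0.0, 0.0, 0.489] rows 5.5
4 (0.4819, -0.329, 0.0295, -40) -> [0.0, 0.0, 15.05] [0.0, 0.0, 0.0] rows 2.4
```

Emit:
play_rows:
  gripper: [-0.38,-0.38,-0.38,-0.38,-0.38,-0.38,-0.38,-0.38,-0.38,-0.38,-0.38]
  delta_pos:
    - [-4.4,-46.1,0.4]
    - [-4.4,-46.1,0.4]
    - [-4.4,-46.1,0.4]
    - [-4.4,-46.1,0.4]
    - [-4.4,-46.1,0.4]
    - [-4.4,-46.1,0.4]
    - [-4.4,-46.1,0.4]
    - [-4.4,-46.1,0.4]
    - [-4.4,-46.1,0.4]
    - [-4.4,-46.1,0.4]
    - [-4.4,-46.1,0.4]
  turn:
    - [0,0,-0.489]
    - [0,0,-0.489]
    - [0,0,-0.489]
    - [0,0,-0.489]
    - [0,0,-0.489]
    - [0,0,-0.489]
    - [0,0,-0.489]
    - [0,0,-0.489]
    - [0,0,-0.489]
    - [0,0,-0.489]
    - [0,0,-0.489]

```text
time: 11.5
position: [0.6669, -0.0436, 0.1758]
tool_rot: [0.994, -0.106, -0.0, 0.0]
ft_force: [0.1, -0.1, -0.0]
grip_width: 0.06
grip_force: 0.0
```

```bash
python3 - <<'E'
from h import *
st()
plan([[(.670,-.044,.006,-12)]])
E
```

```text
t11.50 [ 0.6669 -0.0436  0.1758] psi -12.1 zax [-0. -0. -1.] q [-0.23  0.64  1.36 -0.    1.15  1.55] w 0.0600 F0.0 [ 0.1 -0.1 -0. ]
0 (0.67, -0.044, 0.006, -12) -> [0.33, -0.03, 16.98] [0.0, 0.001, -0.002] rows 2.7
```

Emit:
play_rows:
  gripper: [-0.38,-0.38,-0.38,-0.38,-0.38]
  delta_pos:
    - [0.33,0,6]
    - [0.33,0,12]
    - [0.33,0,16]
    - [0.33,0,16.98]
    - [0.33,0,16.98]
  turn:
    - [0,0,0]
    - [0,0,0]
    - [0,0,0]
    - [0,0,0]
    - [0,0,0]

```text
time: 12.12
position: [0.6712, -0.0434, 0.0063]
tool_rot: [0.994, -0.105, 0.0, 0.0]
ft_force: [0.7, 0.4, 0.1]
grip_width: 0.0599
grip_force: 0.0
```

Emit:
play_rows:
  gripper: [1,1,1,1,1,1,1]
  delta_pos:
    - [0,0,0]
    - [0,0,0]
    - [0,0,0]
    - [0,0,0]
    - [0,0,-5]
    - [0,0,-12]
    - [0,0,-17.4]
  turn:
    - [0,0,0]
    - [0,0,0]
    - [0,0,0]
    - [0,0,0]
    - [0,0,0]
    - [0,0,0]
    - [0,0,0]

```text
time: 13.0
position: [0.6705, -0.0423, 0.1813]
tool_rot: [0.995, -0.104, -0.0, -0.0]
ft_force: [0.9, -0.8, -0.3]
grip_width: 0.0335
grip_force: 15.0
```

Emit:
play_rows:
  gripper: [1,1,1,1,1,1,1,1,1,1]
  delta_pos:
    - [-12.47,31.79,0]
    - [-12.47,31.79,0]
    - [-12.47,31.79,0]
    - [-12.47,31.79,0]
    - [-12.47,31.79,0]
    - [-12.47,31.79,0]
    - [-12.47,31.79,0]
    - [-12.47,31.79,0]
    - [-12.47,31.79,0]
    - [-12.47,31.79,0]
  turn:
    - [0,0,0.489]
    - [0,0,0.489]
    - [0,0,0.489]
    - [0,0,0.489]
    - [0,0,0.489]
    - [0,0,0.489]
    - [0,0,0.489]
    - [0,0,0.489]
    - [0,0,0.489]
    - [0,0,0.489]

```text
time: 14.25
position: [0.4836, -0.3263, 0.1799]
tool_rot: [0.94, -0.341, -0.0, -0.0]
ft_force: [-0.2, -0.2, -0.8]
grip_width: 0.0341
grip_force: 15.0
```

```bash
python3 - <<'E'
from h import *
st();plan([[(.4819,-.3290,.0295,-40)]])
E
```

```text
t14.25 [ 0.4836 -0.3263  0.1799] psi -39.9 zax [-0.  0. -1.] q [-0.79  0.52  1.58  0.    1.04  1.48] w 0.0341 F15.0 [-0.2 -0.2 -0.8]
0 (0.4819, -0.329, 0.0295, -40) -> [0.04, 0.32, 15.04] [0.0, 0.0, 0.002] rows 2.4
```

Emit:
play_rows:
  gripper: [1,1,1,1,1,1]
  delta_pos:
    - [0,0.32,5]
    - [0,0.32,9]
    - [0,0.32,12]
    - [0,0.32,14]
    - [0,0.32,15.05]
    - [0,0.32,15.05]
  turn:
    - [0,0,0]
    - [0,0,0]
    - [0,0,0]
    - [0,0,0]
    - [0,0,0]
    - [0,0,0]

```text
time: 15.0
position: [0.4814, -0.3297, 0.0293]
tool_rot: [0.94, -0.342, 0.0, 0.0]
ft_force: [-0.6, -0.2, 0.4]
grip_width: 0.0338
grip_force: 15.0
```

Emit:
play_rows:
  gripper: [0.03,0.03,0.03,0.03,0.03,0.03,0.03]
  delta_pos:
    - [0,0,0]
    - [0,0,0]
    - [0,0,-2]
    - [0,0,-6]
    - [0,0,-12]
    - [0,0,-15]
    - [0,0,-15]
  turn:
    - [0,0,0]
    - [0,0,0]
    - [0,0,0]
    - [0,0,0]
    - [0,0,0]
    - [0,0,0]
    - [0,0,0]

```text
time: 15.88
position: [0.4824, -0.3314, 0.1829]
tool_rot: [0.94, -0.342, 0.003, 0.002]
ft_force: [0.7, 0.8, -0.3]
grip_width: 0.0421
grip_force: 0.0
```

```bash
python3 - <<'E'
from h import *
st();blobs()
plan([[(.552,-.0402,.18,101)],[(.552,-.0402,.006,101)],[(.552,-.0402,.18,101)],[(.4187,-.3544,.18,140)],[(.4187,-.3544,.0295,140)]])
E
```

```text
t15.88 [ 0.4824 -0.3314  0.1829] psi -40.0 zax [ 0.01 -0.01 -1.  ] q [-0.79  0.52  1.58  0.    1.03  1.48] w 0.0421 F0.0 [ 0.7  0.8 -0.3]
[ 0.6587 -0.1546] size [0.041 0.042] ang -68 px [310.5 187.5]
[0.5633 0.1043] size [0.039 0.041] ang 15 px [219.25 218.25]
[ 0.5602 -0.1268] size [0.039 0.04 ] ang 3 px [300.25 221.5 ]
[ 0.5507 -0.0405] size [0.032 0.05 ] ang 12 px [270. 224.]
[0.5094 0.0801] size [0.038 0.039] ang 12 px [227.  237.5]
[ 0.4926 -0.2715] size [0.022 0.075] ang -12 px [351.75 245.75]
[ 0.4594 -0.1403] size [0.038 0.039] ang -26 px [304.75 257.25]
[ 0.4353 -0.2536] size [0.048 0.053] ang -88 px [344.25 270.25]
0 (0.552, -0.0402, 0.18, 101) -> [-13.23, -26.77, 0.04] [0.004, -0.001, -2.461] rows 13.2
1 (0.552, -0.0402, 0.006, 101) -> [0.0, 0.0, 17.4] [0.0, 0.0, 0.0] rows 2.8
2 (0.552, -0.0402, 0.18, 101) -> [0.0, 0.0, -17.4] [0.0, 0.0, 0.0] rows 2.8
3 (0.4187, -0.3544, 0.18, 140) -> [-28.3, -19.08, 0.0] [0.0, 0.0, -0.681] rows 5.5
4 (0.4187, -0.3544, 0.0295, 140) -> [0.0, 0.0, 15.05] [0.0, 0.0, 0.0] rows 2.4
```

```bash
python3 - <<'E'
from h import *
plan([[(.552,-.0402,.18,-79)],[(.552,-.0402,.18,-79)],[(.4187,-.3544,.18,-40)]])
E
```

```text
0 (0.552, -0.0402, 0.18, -79) -> [-13.23, -26.77, 0.04] [-0.001, -0.003, 0.681] rows 4.8
1 (0.552, -0.0402, 0.18, -79) -> [0.0, 0.0, 0.0] [0.0, 0.0, 0.0] rows 0.0
2 (0.4187, -0.3544, 0.18, -40) -> [28.3, 19.08, 0.0] [0.0, 0.0, -0.681] rows 5.5
```

Emit:
play_rows:
  gripper: [-0.66,-0.66,-0.66,-0.66,-0.66,-0.66,-0.66,-0.66]
  delta_pos:
    - [-13.23,-26.77,0]
    - [-13.23,-26.77,0]
    - [-13.23,-26.77,0]
    - [-13.23,-26.77,0]
    - [-13.23,-26.77,0]
    - [-13.23,-26.77,0]
    - [-13.23,-26.77,0]
    - [-13.23,-26.77,0]
  turn:
    - [0,0,0.681]
    - [0,0,0.681]
    - [0,0,0.681]
    - [0,0,0.681]
    - [0,0,0.681]
    - [0,0,0.681]
    - [0,0,0.681]
    - [0,0,0.681]

```text
time: 16.92
position: [0.5512, -0.0412, 0.1788]
tool_rot: [0.771, -0.637, -0.001, 0.0]
ft_force: [-0.5, 0.2, 0.3]
grip_width: 0.0722
grip_force: 0.0
```

```bash
python3 - <<'E'
from h import *
st()
plan([[(.552,-.0402,.006,-79)]])
E
```

```text
t16.93 [ 0.5512 -0.0412  0.1788] psi -79.1 zax [-0.  0. -1.] q [-0.28  0.49  1.66 -0.    1.    2.68] w 0.0722 F0.0 [-0.5  0.2  0.3]
0 (0.552, -0.0402, 0.006, -79) -> [-0.08, -0.12, 17.28] [0.001, 0.0, -0.002] rows 2.8
```

Emit:
play_rows:
  gripper: [-0.66,-0.66,-0.66,-0.66,-0.66]
  delta_pos:
    - [-0.08,-0.12,6]
    - [-0.08,-0.12,12]
    - [-0.08,-0.12,16]
    - [-0.08,-0.12,17.28]
    - [-0.08,-0.12,17.28]
  turn:
    - [0,0,0]
    - [0,0,0]
    - [0,0,0]
    - [0,0,0]
    - [0,0,0]

```text
time: 17.55
position: [0.5526, -0.0398, 0.0064]
tool_rot: [0.771, -0.637, -0.0, 0.0]
ft_force: [0.8, -0.2, 0.1]
grip_width: 0.0724
grip_force: 0.0
```

Emit:
play_rows:
  gripper: [1,1,1,1,1,1,1]
  delta_pos:
    - [0,0,0]
    - [0,0,0]
    - [0,0,0]
    - [0,0,0]
    - [0,0,-5]
    - [0,0,-12]
    - [0,0,-17.4]
  turn:
    - [0,0,0]
    - [0,0,0]
    - [0,0,0]
    - [0,0,0]
    - [0,0,0]
    - [0,0,0]
    - [0,0,0]

```text
time: 18.42
position: [0.5522, -0.0386, 0.1822]
tool_rot: [0.772, -0.636, -0.0, 0.0]
ft_force: [1.2, 0.1, -0.0]
grip_width: 0.0494
grip_force: 15.0
```

Emit:
play_rows:
  gripper: [1,1,1,1,1,1,1,1,1,1]
  delta_pos:
    - [28.3,19.1,0]
    - [28.3,19.1,0]
    - [28.3,19.1,0]
    - [28.3,19.1,0]
    - [28.3,19.1,0]
    - [28.3,19.1,0]
    - [28.3,19.1,0]
    - [28.3,19.1,0]
    - [28.3,19.1,0]
    - [28.3,19.1,0]
  turn:
    - [0,0,-0.681]
    - [0,0,-0.681]
    - [0,0,-0.681]
    - [0,0,-0.681]
    - [0,0,-0.681]
    - [0,0,-0.681]
    - [0,0,-0.681]
    - [0,0,-0.681]
    - [0,0,-0.681]
    - [0,0,-0.681]

```text
time: 19.68
position: [0.4196, -0.3516, 0.1807]
tool_rot: [0.94, -0.341, -0.0, -0.0]
ft_force: [0.3, -1.0, -0.7]
grip_width: 0.05
grip_force: 15.0
```

```bash
python3 - <<'E'
from h import *
st();plan([[(.4187,-.3544,.0295,-40)]]);snap("side","g.png",(270,60,400,180),5)
E
```

```text
t19.68 [ 0.4196 -0.3516  0.1807] psi -39.9 zax [-0.  0. -1.] q [-0.9   0.48  1.67  0.    0.99  1.37] w 0.0500 F15.0 [ 0.3 -1.  -0.7]
0 (0.4187, -0.3544, 0.0295, -40) -> [0.12, 0.27, 15.12] [0.0, 0.0, 0.002] rows 2.4
```

View pics/g.png

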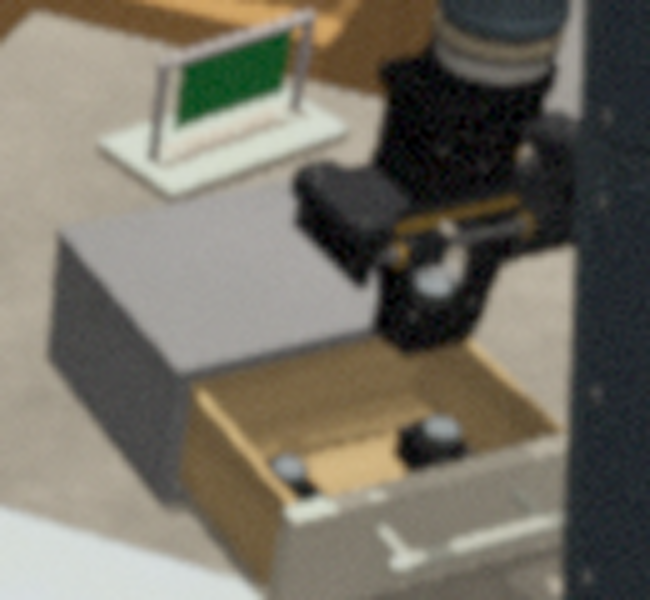

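```bash
python3 - <<'E'
from h import *
c=robot.camera("side")
for X in((.4055,-.4221,.06),(.4814,-.3297,.06),(.4187,-.3544,.06)):
    print((proj(c,np.array(X))-[270,60])*5)
E
```

```text
[437.26886612 429.2259625 ]
[286.46864478 469.95775936]
[388.46052402 478.23114593]
```

The two placed sensors match the predicted pixels exactly. I'll lower S2 in front of them.

Emit:
play_rows:
  gripper: [1,1,1,1,1,1]
  delta_pos:
    - [0,0.27,5]
    - [0,0.27,9]
    - [0,0.27,12]
    - [0,0.27,14]
    - [0,0.27,15.1]
    - [0,0.27,15.1]
  turn:
    - [0,0,0]
    - [0,0,0]
    - [0,0,0]
    - [0,0,0]
    - [0,0,0]
    - [0,0,0]

```text
time: 20.52
position: [0.4177, -0.355, 0.0295]
tool_rot: [0.94, -0.342, 0.0, 0.0]
ft_force: [-0.9, -0.4, 0.0]
grip_width: 0.0499
grip_force: 15.0
```

Emit:
play_rows:
  gripper: [-0.26,-0.26,-0.26,-0.26,-0.26,-0.26,-0.26]
  delta_pos:
    - [0,0,0]
    - [0,0,0]
    - [0,0,-2]
    - [0,0,-6]
    - [0,0,-12]
    - [0,0,-15]
    - [0,0,-15]
  turn:
    - [0,0,0]
    - [0,0,0]
    - [0,0,0]
    - [0,0,0]
    - [0,0,0]
    - [0,0,0]
    - [0,0,0]

```text
time: 21.4
position: [0.4186, -0.3566, 0.1829]
tool_rot: [0.94, -0.342, 0.003, 0.002]
ft_force: [-0.3, -1.3, -0.6]
grip_width: 0.0549
grip_force: 0.0
```

```bash
python3 - <<'E'
from h import *
st();c=snap("side","i.png",(270,60,400,180),5)
H=(.3462-.04*.766,-.2945+.04*.643)
plan([[(*H,.18,-40)],[(*H,.045,-40)]])
E
```

```text
t21.40 [ 0.4186 -0.3566  0.1829] psi -40.0 zax [ 0.   -0.01 -1.  ] q [-0.91  0.48  1.67 -0.    0.99  1.36] w 0.0549 F0.0 [-0.3 -1.3 -0.6]
0 (0.31556, -0.26877999999999996, 0.18, -40) -> [-13.39, -0.08, 0.05] [0.001, -0.003, 0.0] rows 2.1
1 (0.31556, -0.26877999999999996, 0.045, -40) -> [0.0, 0.0, 13.5] [0.0, 0.0, 0.0] rows 2.2
```

View pics/i.png

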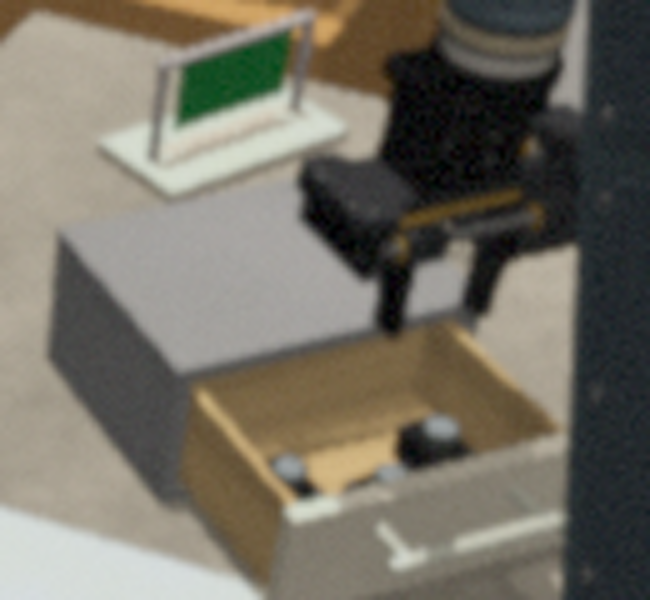

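All three sensors are upright: lenses at (290,468), (390,475) and (440,430). I'll grasp the handle again to shut the drawer.

```bash
python3 - <<'E'
from h import *
plan([[(.3460,-.2943,.16,50)]])
E
```

```text
0 (0.346, -0.2943, 0.16, 50) -> [-9.42, -0.08, 2.06] [0.003, -0.002, -1.571] rows 8.4
```

Emit:
play_rows:
  gripper: [0.36,0.36,0.36,0.36,0.36,0.36,0.36,0.36,0.36,0.36,0.36]
  delta_pos:
    - [-9.4,0,0]
    - [-9.4,0,0]
    - [-9.4,0,0]
    - [-9.4,0,2]
    - [-9.4,0,2]
    - [-9.4,0,2]
    - [-9.4,0,2]
    - [-9.4,0,2]
    - [-9.4,0,2]
    - [-9.4,0,2]
    - [-9.4,0,2]
  turn:
    - [0,0,-1.571]
    - [0,0,-1.571]
    - [0,0,-1.571]
    - [0,0,-1.571]
    - [0,0,-1.571]
    - [0,0,-1.571]
    - [0,0,-1.571]
    - [0,0,-1.571]
    - [0,0,-1.571]
    - [0,0,-1.571]
    - [0,0,-1.571]

```text
time: 22.82
position: [0.3449, -0.2941, 0.1589]
tool_rot: [0.907, 0.422, -0.0, -0.001]
ft_force: [-0.3, -1.0, -0.2]
grip_width: 0.0279
grip_force: 0.0
```

```bash
python3 - <<'E'
from h import *
st();plan([[(.3460,-.2943,.058,50)]])
E
```

```text
t22.82 [ 0.3449 -0.2941  0.1589] psi 49.9 zax [-0.  0. -1.] q [-0.95  0.4   1.92 -0.    0.82 -0.25] w 0.0279 F0.0 [-0.3 -1.  -0.2]
0 (0.346, -0.2943, 0.058, 50) -> [0.05, 0.12, 10.09] [-0.002, 0.0, -0.001] rows 1.6
```

Emit:
play_rows:
  gripper: [0.36,0.36,0.36,0.36,0.36,0.36,1,1,1,1,1]
  delta_pos:
    - [0,0.1,3]
    - [0,0.1,5.5]
    - [0,0.1,7.5]
    - [0,0.1,9]
    - [0,0.1,10.1]
    - [0,0.1,10.1]
    - [0,0.1,10.1]
    - [0,0.1,10.1]
    - [0,0.1,10.1]
    - [0,0.1,10.1]
    - [0,0.1,10.1]
  turn:
    - [0,0,0]
    - [0,0,0]
    - [0,0,0]
    - [0,0,0]
    - [0,0,0]
    - [0,0,0]
    - [0,0,0]
    - [0,0,0]
    - [0,0,0]
    - [0,0,0]
    - [0,0,0]
  squeeze: 20

```text
time: 24.2
position: [0.3463, -0.2956, 0.0591]
tool_rot: [0.906, 0.423, 0.0, 0.0]
ft_force: [-0.3, 0.2, 4.9]
grip_width: 0.01
grip_force: 20.0
```

Emit:
play_rows:
  gripper: [1,1,1,1,1,1,1,1,1,1]
  delta_pos:
    - [0,1,0]
    - [0,3,0]
    - [0,5,0]
    - [0,7,0]
    - [0,9,0]
    - [0,10.5,0]
    - [0,12,0]
    - [0,13,0]
    - [0,13.5,0]
    - [0,13.5,0]
  turn:
    - [0,0,0]
    - [0,0,0]
    - [0,0,0]
    - [0,0,0]
    - [0,0,0]
    - [0,0,0]
    - [0,0,0]
    - [0,0,0]
    - [0,0,0]
    - [0,0,0]

```text
time: 25.45
position: [0.4479, -0.381, 0.0591]
tool_rot: [0.906, 0.423, -0.001, -0.002]
ft_force: [-5.2, 1.3, 9.1]
grip_width: 0.0104
grip_force: 20.0
```

Emit:
play_rows:
  gripper: [1,1,1,0.36,0.36,0.36,0.36,0.36,0.36]
  delta_pos:
    - [0,0.3,0]
    - [0,0.3,0]
    - [0,0.3,0]
    - [0,-0.1,0]
    - [0,-0.1,0]
    - [0,-0.1,-2.5]
    - [0,-0.1,-6]
    - [0,-0.1,-12]
    - [0,-0.1,-12]
  turn:
    - [0,0,0]
    - [0,0,0]
    - [0,0,0]
    - [0,0,0]
    - [0,0,0]
    - [0,0,0]
    - [0,0,0]
    - [0,0,0]
    - [0,0,0]

```text
time: 26.58
position: [0.4515, -0.3843, 0.1833]
tool_rot: [0.906, 0.423, 0.001, 0.006]
ft_force: [-0.8, -0.7, -0.6]
grip_width: 0.0281
grip_force: 0.0
```

```bash
python3 - <<'E'
from h import *
st();blobs(.038);plan([[(.460,-.1404,.15,-26)],[(.460,-.1404,.008,-26)],[(.460,-.1404,.15,-26)],[(.4973,.1555,.15,13)]])
E
```

```text
t26.57 [ 0.4515 -0.3843  0.1833] psi 50.0 zax [ 0.01 -0.01 -1.  ] q [-0.89  0.53  1.56  0.    1.04 -0.2 ] w 0.0281 F0.0 [-0.8 -0.7 -0.6]
[ 0.6584 -0.1545] size [0.041 0.042] ang -68 px [310.5 187.5]
[0.5631 0.104 ] size [0.039 0.041] ang 14 px [219.25 218.25]
[ 0.5598 -0.1264] size [0.039 0.04 ] ang 4 px [300.25 221.5 ]
[0.5093 0.08  ] size [0.039 0.039] ang 12 px [227.  237.5]
[ 0.4599 -0.1402] size [0.038 0.039] ang -25 px [304.75 257.25]
0 (0.46, -0.1404, 0.15, -26) -> [19.21, -14.83, 2.97] [0.005, -0.003, 1.327] rows 7.1
1 (0.46, -0.1404, 0.008, -26) -> [0.0, 0.0, 14.2] [0.0, 0.0, 0.0] rows 2.3
2 (0.46, -0.1404, 0.15, -26) -> [0.0, 0.0, -14.2] [0.0, 0.0, 0.0] rows 2.3
3 (0.4973, 0.1555, 0.15, 13) -> [-9.62, -28.23, 0.0] [0.0, 0.0, -0.681] rows 4.8
```

Emit:
play_rows:
  gripper: [-0.42,-0.42,-0.42,-0.42,-0.42,-0.42,-0.42,-0.42,-0.42,-0.42]
  delta_pos:
    - [19.2,-14.8,2.9]
    - [19.2,-14.8,2.9]
    - [19.2,-14.8,2.9]
    - [19.2,-14.8,2.9]
    - [19.2,-14.8,2.9]
    - [19.2,-14.8,2.9]
    - [19.2,-14.8,2.9]
    - [19.2,-14.8,2.9]
    - [19.2,-14.8,2.9]
    - [19.2,-14.8,2.9]
  turn:
    - [0,0,1.327]
    - [0,0,1.327]
    - [0,0,1.327]
    - [0,0,1.327]
    - [0,0,1.327]
    - [0,0,1.327]
    - [0,0,1.327]
    - [0,0,1.327]
    - [0,0,1.327]
    - [0,0,1.327]

```text
time: 27.88
position: [0.4585, -0.1391, 0.1493]
tool_rot: [0.974, -0.225, -0.0, -0.0]
ft_force: [-0.3, 0.1, -0.8]
grip_width: 0.0619
grip_force: 0.0
```

```bash
python3 - <<'E'
from h import *
st();plan([[(.460,-.1404,.008,-26)]])
c=snap("top","j.png"); im=c["color"][:,:,::-1]
a=cv2.imread("pics/b.png"); b=cv2.resize(im[160:290,355:500],None,fx=3,fy=3,interpolation=cv2.INTER_CUBIC); cv2.imwrite("pics/k.png",np.hstack([cv2.resize(a,(435,390))[:,:390],b[:,:390]]))
E
```

```text
t27.88 [ 0.4585 -0.1391  0.1493] psi -25.9 zax [-0.  0. -1.] q [-0.53  0.45  1.87  0.    0.83  1.5 ] w 0.0619 F0.0 [-0.3  0.1 -0.8]
0 (0.46, -0.1404, 0.008, -26) -> [0.2, 0.05, 14.13] [0.0, 0.001, 0.001] rows 2.3
```

View pics/k.png

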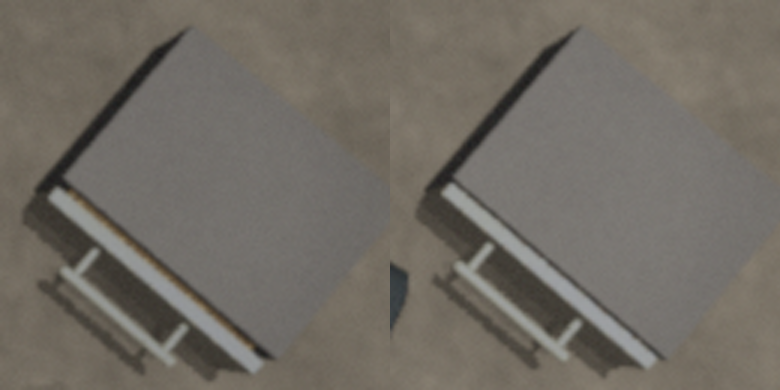

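The drawer is now shut flush; at the start (left) it stood slightly ajar. Now the shells.

Emit:
play_rows:
  gripper: [-0.42,-0.42,-0.42,-0.42,-0.42]
  delta_pos:
    - [0.2,0,5]
    - [0.2,0,10]
    - [0.2,0,13]
    - [0.2,0,14.1]
    - [0.2,0,14.1]
  turn:
    - [0,0,0]
    - [0,0,0]
    - [0,0,0]
    - [0,0,0]
    - [0,0,0]

```text
time: 28.55
position: [0.4606, -0.1401, 0.0085]
tool_rot: [0.974, -0.225, -0.0, -0.0]
ft_force: [0.8, 1.4, -1.0]
grip_width: 0.0619
grip_force: 0.0
```

Emit:
play_rows:
  gripper: [1,1,1,1,1,1,1]
  delta_pos:
    - [0,0,0]
    - [0,0,0]
    - [0,0,0]
    - [0,0,0]
    - [0,0,-4]
    - [0,0,-9]
    - [0,0,-14.2]
  turn:
    - [0,0,0]
    - [0,0,0]
    - [0,0,0]
    - [0,0,0]
    - [0,0,0]
    - [0,0,0]
    - [0,0,0]
  squeeze: 12

```text
time: 29.42
position: [0.46, -0.1398, 0.1518]
tool_rot: [0.974, -0.225, -0.001, -0.0]
ft_force: [-0.3, -0.3, -0.9]
grip_width: 0.0382
grip_force: 12.0
```

Emit:
play_rows:
  gripper: [1,1,1,1,1,1,1,1]
  delta_pos:
    - [-9.62,-28.23,0]
    - [-9.62,-28.23,0]
    - [-9.62,-28.23,0]
    - [-9.62,-28.23,0]
    - [-9.62,-28.23,0]
    - [-9.62,-28.23,0]
    - [-9.62,-28.23,0]
    - [-9.62,-28.23,0]
  turn:
    - [0,0,-0.681]
    - [0,0,-0.681]
    - [0,0,-0.681]
    - [0,0,-0.681]
    - [0,0,-0.681]
    - [0,0,-0.681]
    - [0,0,-0.681]
    - [0,0,-0.681]

```text
time: 30.42
position: [0.4977, 0.1545, 0.1505]
tool_rot: [0.994, 0.112, -0.0, 0.0]
ft_force: [0.2, -0.4, 0.2]
grip_width: 0.0379
grip_force: 12.0
```

```bash
python3 - <<'E'
from h import *
st();plan([[(.4973,.1555,.0125,13)]])
E
```

```text
t30.43 [0.4977 0.1545 0.1505] psi 12.9 zax [-0. -0. -1.] q [ 0.09  0.49  1.76 -0.    0.89  1.43] w 0.0379 F12.0 [ 0.2 -0.4  0.2]
0 (0.4973, 0.1555, 0.0125, 13) -> [-0.01, -0.1, 13.8] [0.0, 0.001, -0.002] rows 2.2
```

Emit:
play_rows:
  gripper: [1,1,1,1,1,1]
  delta_pos:
    - [0,-0.1,5]
    - [0,-0.1,10]
    - [0,-0.1,12]
    - [0,-0.1,13.3]
    - [0,-0.1,13.8]
    - [0,-0.1,13.8]
  turn:
    - [0,0,0]
    - [0,0,0]
    - [0,0,0]
    - [0,0,0]
    - [0,0,0]
    - [0,0,0]

```text
time: 31.18
position: [0.4984, 0.1565, 0.0132]
tool_rot: [0.994, 0.113, 0.001, 0.0]
ft_force: [0.5, -0.6, -0.1]
grip_width: 0.0383
grip_force: 12.0
```

Emit:
play_rows:
  gripper: [-0.1,-0.1,-0.1,-0.1,-0.1,-0.1]
  delta_pos:
    - [0,0,0]
    - [0,0,0]
    - [0,0,-3]
    - [0,0,-8]
    - [0,0,-13.8]
    - [0,0,-13.8]
  turn:
    - [0,0,0]
    - [0,0,0]
    - [0,0,0]
    - [0,0,0]
    - [0,0,0]
    - [0,0,0]

```text
time: 31.92
position: [0.5012, 0.1574, 0.1554]
tool_rot: [0.994, 0.113, 0.006, 0.0]
ft_force: [0.0, 0.2, 0.4]
grip_width: 0.0479
grip_force: 0.0
```

Emit:
play_rows:
  gripper: [-0.42,-0.42,-0.42,-0.42,-0.42,-0.42,-0.42,-0.42]
  delta_pos:
    - [-0.2,28.9,0]
    - [-0.2,28.9,0]
    - [-0.2,28.9,0]
    - [-0.2,28.9,0]
    - [-0.2,28.9,0]
    - [-0.2,28.9,0]
    - [-0.2,28.9,0]
    - [-0.2,28.9,0]
  turn:
    - [0,0,0.157]
    - [0,0,0.157]
    - [0,0,0.157]
    - [0,0,0.157]
    - [0,0,0.157]
    - [0,0,0.157]
    - [0,0,0.157]
    - [0,0,0.157]

```text
time: 32.92
position: [0.5599, -0.1235, 0.1502]
tool_rot: [0.999, 0.036, -0.001, -0.001]
ft_force: [-0.2, -0.3, 0.0]
grip_width: 0.0613
grip_force: 0.0
```

```bash
python3 - <<'E'
from h import *
st();blobs(.038);plan([[(.5605,-.1266,.008,4)],[(.5605,-.1266,.15,4)],[(.5557,.169,.15,13)],[(.5557,.169,.0125,13)],[(.5557,.169,.15,13)],[(.660,-.155,.15,20)]])
E
```

```text
t32.92 [ 0.5599 -0.1235  0.1502] psi 4.1 zax [-0.  0. -1.] q [-0.41  0.55  1.63  0.    0.96  1.09] w 0.0613 F0.0 [-0.2 -0.3  0. ]
[0.5631 0.1041] size [0.038 0.041] ang 15 px [219.25 218.25]
[0.5092 0.0799] size [0.038 0.039] ang 12 px [227.  237.5]
[0.4977 0.1536] size [0.04 0.04] ang -79 px [200.75 240.75]
0 (0.5605, -0.1266, 0.008, 4) -> [0.03, 0.32, 14.24] [-0.001, 0.001, 0.002] rows 2.3
1 (0.5605, -0.1266, 0.15, 4) -> [0.0, 0.0, -14.2] [0.0, 0.0, 0.0] rows 2.3
2 (0.5557, 0.169, 0.15, 13) -> [1.58, -29.52, 0.0] [0.0, 0.0, -0.157] rows 4.7
3 (0.5557, 0.169, 0.0125, 13) -> [0.0, 0.0, 13.75] [0.0, 0.0, 0.0] rows 2.2
4 (0.5557, 0.169, 0.15, 13) -> [0.0, 0.0, -13.75] [0.0, 0.0, 0.0] rows 2.2
5 (0.66, -0.155, 0.15, 20) -> [2.87, 33.92, 0.0] [0.0, 0.0, -0.122] rows 5.4
```

Emit:
play_rows:
  gripper: [-0.42,-0.42,-0.42,-0.42,-0.42]
  delta_pos:
    - [0,0.3,5]
    - [0,0.3,10]
    - [0,0.3,13]
    - [0,0.3,14.2]
    - [0,0.3,14.2]
  turn:
    - [0,0,0]
    - [0,0,0]
    - [0,0,0]
    - [0,0,0]
    - [0,0,0]

```text
time: 33.6
position: [0.5609, -0.1275, 0.0085]
tool_rot: [0.999, 0.035, -0.0, -0.0]
ft_force: [-1.0, 0.7, 0.0]
grip_width: 0.0619
grip_force: 0.0
```

Emit:
play_rows:
  gripper: [1,1,1,1,1,1,1]
  delta_pos:
    - [0,0,0]
    - [0,0,0]
    - [0,0,0]
    - [0,0,0]
    - [0,0,-4]
    - [0,0,-9]
    - [0,0,-14.2]
  turn:
    - [0,0,0]
    - [0,0,0]
    - [0,0,0]
    - [0,0,0]
    - [0,0,0]
    - [0,0,0]
    - [0,0,0]

```text
time: 34.48
position: [0.5604, -0.1281, 0.1516]
tool_rot: [0.999, 0.035, -0.001, -0.0]
ft_force: [1.4, -0.7, -0.0]
grip_width: 0.0379
grip_force: 12.0
```

Emit:
play_rows:
  gripper: [1,1,1,1,1,1,1,1]
  delta_pos:
    - [1.6,-29.5,0]
    - [1.6,-29.5,0]
    - [1.6,-29.5,0]
    - [1.6,-29.5,0]
    - [1.6,-29.5,0]
    - [1.6,-29.5,0]
    - [1.6,-29.5,0]
    - [1.6,-29.5,0]
  turn:
    - [0,0,-0.157]
    - [0,0,-0.157]
    - [0,0,-0.157]
    - [0,0,-0.157]
    - [0,0,-0.157]
    - [0,0,-0.157]
    - [0,0,-0.157]
    - [0,0,-0.157]

```text
time: 35.48
position: [0.5565, 0.1657, 0.1506]
tool_rot: [0.994, 0.112, -0.0, 0.0]
ft_force: [0.0, 0.0, -1.7]
grip_width: 0.0377
grip_force: 12.0
```

```bash
python3 - <<'E'
from h import *
st();blobs(.038);plan([[(.5557,.169,.0125,13)]])
E
```

```text
t35.48 [0.5565 0.1657 0.1506] psi 12.9 zax [-0. -0. -1.] q [ 0.1   0.56  1.61 -0.    0.97  1.44] w 0.0377 F12.0 [ 0.   0.  -1.7]
[ 0.6582 -0.1546] size [0.041 0.042] ang -68 px [310.5 187.5]
[0.5094 0.0802] size [0.039 0.041] ang 12 px [227.  237.5]
[0.4033 0.1581] size [0.005 0.04 ] ang -88 px [198.75 275.  ]
0 (0.5557, 0.169, 0.0125, 13) -> [-0.01, -0.34, 13.81] [0.0, 0.0, -0.002] rows 2.2
```

L1 has not moved. I'll place this shell and go back for L1.

Emit:
play_rows:
  gripper: [1,1,1,1,1,1]
  delta_pos:
    - [0,-0.3,5]
    - [0,-0.3,10]
    - [0,-0.3,12]
    - [0,-0.3,13.3]
    - [0,-0.3,13.8]
    - [0,-0.3,13.8]
  turn:
    - [0,0,0]
    - [0,0,0]
    - [0,0,0]
    - [0,0,0]
    - [0,0,0]
    - [0,0,0]

```text
time: 36.28
position: [0.5565, 0.1698, 0.0133]
tool_rot: [0.994, 0.113, 0.001, 0.0]
ft_force: [-0.1, -0.7, -0.5]
grip_width: 0.0378
grip_force: 12.0
```

Emit:
play_rows:
  gripper: [-0.1,-0.1,-0.1,-0.1,-0.1,-0.1]
  delta_pos:
    - [0,0,0]
    - [0,0,0]
    - [0,0,-3]
    - [0,0,-8]
    - [0,0,-13.8]
    - [0,0,-13.8]
  turn:
    - [0,0,0]
    - [0,0,0]
    - [0,0,0]
    - [0,0,0]
    - [0,0,0]
    - [0,0,0]

```text
time: 37.02
position: [0.5595, 0.1707, 0.1561]
tool_rot: [0.994, 0.113, 0.006, 0.0]
ft_force: [0.3, 0.5, -0.9]
grip_width: 0.048
grip_force: 0.0
```

Emit:
play_rows:
  gripper: [-0.42,-0.42,-0.42,-0.42,-0.42,-0.42,-0.42,-0.42,-0.42]
  delta_pos:
    - [2.9,33.9,0]
    - [2.9,33.9,0]
    - [2.9,33.9,0]
    - [2.9,33.9,0]
    - [2.9,33.9,0]
    - [2.9,33.9,0]
    - [2.9,33.9,0]
    - [2.9,33.9,0]
    - [2.9,33.9,0]
  turn:
    - [0,0,-0.122]
    - [0,0,-0.122]
    - [0,0,-0.122]
    - [0,0,-0.122]
    - [0,0,-0.122]
    - [0,0,-0.122]
    - [0,0,-0.122]
    - [0,0,-0.122]
    - [0,0,-0.122]

```text
time: 38.15
position: [0.6595, -0.1517, 0.1503]
tool_rot: [0.985, 0.174, -0.001, -0.001]
ft_force: [-0.2, 0.2, -0.3]
grip_width: 0.0618
grip_force: 0.0
```

```bash
python3 - <<'E'
from h import *
st();plan([[(.660,-.1552,.008,20)],[(.660,-.1552,.15,20)],[(.6141,.1825,.15,13)]])
E
```

```text
t38.15 [ 0.6595 -0.1517  0.1503] psi 20.1 zax [-0.  0. -1.] q [-0.39  0.68  1.36  0.    1.11  0.83] w 0.0618 F0.0 [-0.2  0.2 -0.3]
0 (0.66, -0.1552, 0.008, 20) -> [-0.06, 0.36, 14.23] [-0.001, 0.001, 0.002] rows 2.3
1 (0.66, -0.1552, 0.15, 20) -> [0.0, 0.0, -14.2] [0.0, 0.0, 0.0] rows 2.3
2 (0.6141, 0.1825, 0.15, 13) -> [7.24, -33.3, 0.0] [0.0, 0.0, 0.122] rows 5.5
```

Emit:
play_rows:
  gripper: [-0.42,-0.42,-0.42,-0.42,-0.42]
  delta_pos:
    - [0,0.35,5]
    - [0,0.35,10]
    - [0,0.35,13]
    - [0,0.35,14.2]
    - [0,0.35,14.2]
  turn:
    - [0,0,0]
    - [0,0,0]
    - [0,0,0]
    - [0,0,0]
    - [0,0,0]

```text
time: 38.78
position: [0.6612, -0.1561, 0.0084]
tool_rot: [0.985, 0.174, -0.0, -0.0]
ft_force: [0.3, -0.3, 0.7]
grip_width: 0.0616
grip_force: 0.0
```

Emit:
play_rows:
  gripper: [1,1,1,1,1,1,1]
  delta_pos:
    - [0,0,0]
    - [0,0,0]
    - [0,0,0]
    - [0,0,0]
    - [0,0,-4]
    - [0,0,-9]
    - [0,0,-14.2]
  turn:
    - [0,0,0]
    - [0,0,0]
    - [0,0,0]
    - [0,0,0]
    - [0,0,0]
    - [0,0,0]
    - [0,0,0]

```text
time: 39.65
position: [0.6609, -0.1569, 0.1515]
tool_rot: [0.985, 0.173, -0.001, -0.0]
ft_force: [0.8, -0.2, -0.9]
grip_width: 0.038
grip_force: 12.0
```

Emit:
play_rows:
  gripper: [1,1,1,1,1,1,1,1,1]
  delta_pos:
    - [7.2,-33.3,0]
    - [7.2,-33.3,0]
    - [7.2,-33.3,0]
    - [7.2,-33.3,0]
    - [7.2,-33.3,0]
    - [7.2,-33.3,0]
    - [7.2,-33.3,0]
    - [7.2,-33.3,0]
    - [7.2,-33.3,0]
  turn:
    - [0,0,0.122]
    - [0,0,0.122]
    - [0,0,0.122]
    - [0,0,0.122]
    - [0,0,0.122]
    - [0,0,0.122]
    - [0,0,0.122]
    - [0,0,0.122]
    - [0,0,0.122]

```text
time: 40.78
position: [0.6156, 0.179, 0.1506]
tool_rot: [0.994, 0.112, -0.0, 0.0]
ft_force: [0.5, 0.5, -0.1]
grip_width: 0.0381
grip_force: 12.0
```

```bash
python3 - <<'E'
from h import *
st();plan([[(.6141,.1825,.0125,13)],[(.6141,.1825,.18,13)],[(.58,.0,.22,13)]])
E
```

```text
t40.77 [0.6156 0.179  0.1506] psi 12.9 zax [-0. -0. -1.] q [ 0.11  0.63  1.46 -0.    1.05  1.46] w 0.0381 F12.0 [ 0.5  0.5 -0.1]
0 (0.6141, 0.1825, 0.0125, 13) -> [-0.07, -0.38, 13.81] [0.0, 0.0, -0.002] rows 2.2
1 (0.6141, 0.1825, 0.18, 13) -> [0.0, 0.0, -16.75] [0.0, 0.0, 0.0] rows 2.7
2 (0.58, 0.0, 0.22, 13) -> [-7.43, 17.02, -4.0] [0.0, 0.0, 0.0] rows 3.0
```

Emit:
play_rows:
  gripper: [1,1,1,1,1,1]
  delta_pos:
    - [0,-0.35,5]
    - [0,-0.35,10]
    - [0,-0.35,12]
    - [0,-0.35,13.3]
    - [0,-0.35,13.8]
    - [0,-0.35,13.8]
  turn:
    - [0,0,0]
    - [0,0,0]
    - [0,0,0]
    - [0,0,0]
    - [0,0,0]
    - [0,0,0]

```text
time: 41.52
position: [0.6155, 0.184, 0.0137]
tool_rot: [0.994, 0.113, 0.001, 0.0]
ft_force: [-0.8, -0.9, -0.2]
grip_width: 0.038
grip_force: 12.0
```

Emit:
play_rows:
  gripper: [-0.1,-0.1,-0.1,-0.1,-0.1,-0.1]
  delta_pos:
    - [0,0,0]
    - [0,0,0]
    - [0,0,-3]
    - [0,0,-8]
    - [0,0,-14]
    - [0,0,-17]
  turn:
    - [0,0,0]
    - [0,0,0]
    - [0,0,0]
    - [0,0,0]
    - [0,0,0]
    - [0,0,0]

```text
time: 42.28
position: [0.6162, 0.1843, 0.1871]
tool_rot: [0.994, 0.113, 0.003, -0.0]
ft_force: [0.6, -0.2, -0.3]
grip_width: 0.0477
grip_force: 0.0
```

Emit:
play_rows:
  gripper: [-0.1,-0.1,-0.1,-0.1,-0.1,-0.1,-0.1,-0.1]
  delta_pos:
    - [-28,27,0]
    - [-28,27,0]
    - [-28,27,0]
    - [-28,27,0]
    - [-28,27,0]
    - [-28,27,0]
    - [-28,27,0]
    - [-28,27,0]
  turn:
    - [0,0,0]
    - [0,0,0]
    - [0,0,0]
    - [0,0,0]
    - [0,0,0]
    - [0,0,0]
    - [0,0,0]
    - [0,0,0]

```text
time: 43.28
position: [0.4025, -0.1426, 0.1831]
tool_rot: [0.994, 0.112, 0.001, 0.0]
ft_force: [0.6, -0.2, 0.1]
grip_width: 0.0479
grip_force: 0.0
```

```bash
python3 - <<'E'
from h import *
st();c=snap("top","l.png",(155,155,310,275),5)
E
```

```text
t43.27 [ 0.4025 -0.1426  0.1831] psi 12.9 zax [ 0. -0. -1.] q [-0.6   0.33  1.95  0.    0.86  0.74] w 0.0479 F0.0 [ 0.6 -0.2  0.1]
```

View pics/l.png

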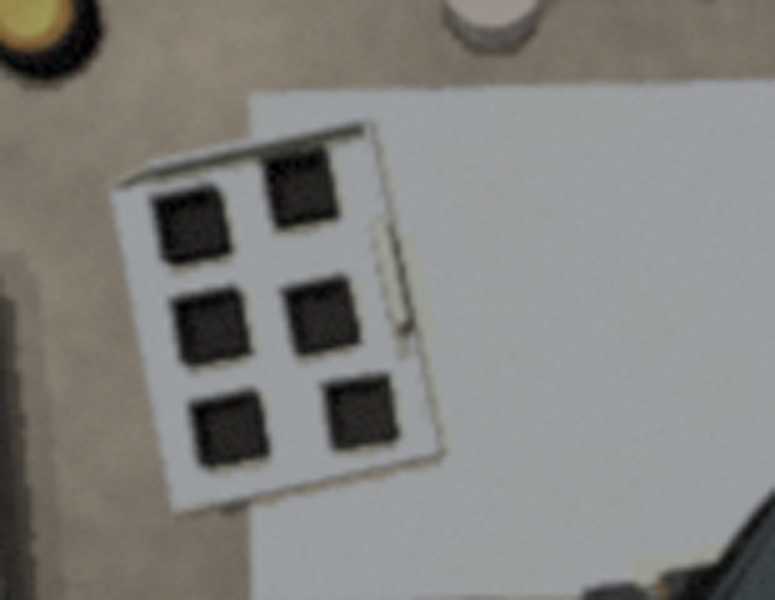

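All six shells are in the tray: two columns at x≈200 and x≈330 px, with the tab top near (395,280). Next I'll grasp the tab.

```bash
python3 - <<'E'
from h import *
plan([[(.580,.0595,.16,13)]])
E
```

```text
0 (0.58, 0.0595, 0.16, 13) -> [21.77, -15.65, 2.32] [0.0, -0.001, -0.001] rows 4.3
```

Emit:
play_rows:
  gripper: [0.3,0.3,0.3,0.3,0.3,0.3,0.3,0.3]
  delta_pos:
    - [21.8,-15.6,2.3]
    - [21.8,-15.6,2.3]
    - [21.8,-15.6,2.3]
    - [21.8,-15.6,2.3]
    - [21.8,-15.6,2.3]
    - [21.8,-15.6,2.3]
    - [21.8,-15.6,2.3]
    - [21.8,-15.6,2.3]
  turn:
    - [0,0,0]
    - [0,0,0]
    - [0,0,0]
    - [0,0,0]
    - [0,0,0]
    - [0,0,0]
    - [0,0,0]
    - [0,0,0]

```text
time: 44.32
position: [0.5787, 0.0578, 0.1598]
tool_rot: [0.994, 0.112, -0.0, 0.0]
ft_force: [0.6, -0.0, 0.1]
grip_width: 0.0305
grip_force: 0.0
```

```bash
python3 - <<'E'
from h import *
st();plan([[(.580,.0595,.052,13)]])
E
```

```text
t44.33 [0.5787 0.0578 0.1598] psi 12.9 zax [-0. -0. -1.] q [-0.09  0.55  1.6  -0.    0.99  1.25] w 0.0305 F0.0 [ 0.6 -0.   0.1]
0 (0.58, 0.0595, 0.052, 13) -> [0.17, -0.13, 10.78] [0.0, 0.001, -0.002] rows 1.7
```

Emit:
play_rows:
  gripper: [0.3,0.3,0.3,0.3,0.3,0.3,1,1,1,1,1]
  delta_pos:
    - [0.15,-0.15,3]
    - [0.15,-0.15,5.5]
    - [0.15,-0.15,7.5]
    - [0.15,-0.15,9.5]
    - [0.15,-0.15,10.8]
    - [0.15,-0.15,10.8]
    - [0.15,-0.15,10.8]
    - [0.15,-0.15,10.8]
    - [0.15,-0.15,10.8]
    - [0.15,-0.15,10.8]
    - [0.15,-0.15,10.8]
  turn:
    - [0,0,0]
    - [0,0,0]
    - [0,0,0]
    - [0,0,0]
    - [0,0,0]
    - [0,0,0]
    - [0,0,0]
    - [0,0,0]
    - [0,0,0]
    - [0,0,0]
    - [0,0,0]
  squeeze: 50

```text
time: 45.7
position: [0.581, 0.0613, 0.0524]
tool_rot: [0.994, 0.113, 0.0, -0.0]
ft_force: [-1.2, 3.0, 5.4]
grip_width: 0.01
grip_force: 49.9
```

```bash
python3 - <<'E'
from h import *
st();plan([[(.580,.0595,.07,13,5),(.580,.0595,.22,13,5)]])
E
```

```text
t45.70 [0.581  0.0613 0.0524] psi 13.0 zax [ 0.  0. -1.] q [-0.09  0.71  1.66  0.    0.76  1.26] w 0.0100 F49.9 [-1.2  3.   5.4]
0 (0.58, 0.0595, 0.07, 13, 5) -> [-0.14, 0.15, -1.76] [0.087, -0.001, 0.0] rows 0.5
0 (0.58, 0.0595, 0.22, 13, 5) -> [-0.13, 0.15, -16.76] [0.087, -0.001, 0.0] rows 2.7
```

Emit:
play_rows:
  gripper: [1,1,1,1,1,1,1,1,1]
  delta_pos:
    - [0,0,-0.8]
    - [0,0,-2]
    - [0,0,-4]
    - [0,0,-6.5]
    - [0,0,-9.5]
    - [0,0,-13]
    - [0,0,-15.5]
    - [0,0,-16.8]
    - [0,0,-16.8]
  turn:
    - [0,0,0]
    - [0.03,0,0]
    - [0.06,0,0]
    - [0.087,0,0]
    - [0.087,0,0]
    - [0.087,0,0]
    - [0.087,0,0]
    - [0.087,0,0]
    - [0.087,0,0]

```text
time: 46.82
position: [0.5809, 0.0604, 0.2199]
tool_rot: [0.993, 0.113, -0.004, -0.043]
ft_force: [0.2, -0.4, -4.3]
grip_width: 0.0098
grip_force: 50.0
```

```bash
python3 - <<'E'
from h import *
st();snap("side","m.png",(120,120,380,384),2.3)
# tip plan: lip point over bin, tray yaw 99 -> psi 9
y=np.array([-.156,.988,0]); L=np.array([.466,.396,0])-.065*y
def tcp(th,zl,psi=9,lip=L):
    d=np.array([-np.sin(np.radians(psi)),np.cos(np.radians(psi)),0]); s,c=np.sin(np.radians(th)),np.cos(np.radians(th))
    X=d*c-np.array([0,0,s]); Z=d*s+np.array([0,0,c]); return tuple(np.round(lip+[0,0,zl]-.155*X+.050*Z,4))+(psi,-th)
import builtins
print(tcp(-5,.18))
plan([[tcp(-5,.18)],[tcp(t,z) for t,z in((0,.17),(10,.16),(20,.155),(28,.15),(34,.15),(40,.15),(46,.15),(52,.15),(58,.15),(64,.15),(70,.15))]])
E
```

```text
t46.83 [0.5809 0.0604 0.2199] psi 13.0 zax [-0.02  0.08 -1.  ] q [-0.13  0.48  1.53  0.09  1.16  1.18] w 0.0098 F50.0 [ 0.2 -0.4 -4.3]
(np.float64(0.501), np.float64(0.175), np.float64(0.2163), 9, 5)
0 (np.float64(0.501), np.float64(0.175), np.float64(0.2163), 9, 5) -> [-5.15, -12.86, 1.39] [0.0, 0.007, 0.069] rows 2.2
1 (np.float64(0.5004), np.float64(0.1787), np.float64(0.22), 9, 0) -> [0.0, -0.41, -0.34] [-0.087, 0.0, 0.0] rows 0.5
1 (np.float64(0.4987), np.float64(0.1896), np.float64(0.2362), 9, -10) -> [0.0, -1.65, -1.85] [-0.262, 0.0, 0.0] rows 1.4
1 (np.float64(0.4962), np.float64(0.2048), np.float64(0.255), 9, -20) -> [-0.01, -3.34, -3.59] [-0.436, 0.0, 0.0] rows 2.3
1 (np.float64(0.4939), np.float64(0.2198), np.float64(0.2669), 9, -28) -> [0.0, -4.96, -4.65] [-0.576, 0.0, 0.0] rows 3.1
1 (np.float64(0.4919), np.float64(0.2325), np.float64(0.2781), 9, -34) -> [0.0, -6.34, -5.65] [-0.681, 0.0, 0.0] rows 3.6
1 (np.float64(0.4897), np.float64(0.2462), np.float64(0.2879), 9, -40) -> [0.0, -7.81, -6.5] [-0.785, 0.0, 0.0] rows 4.2
1 (np.float64(0.4874), np.float64(0.261), np.float64(0.2962), 9, -46) -> [0.0, -9.37, -7.2] [-0.89, 0.0, 0.0] rows 4.8
1 (np.float64(0.4849), np.float64(0.2764), np.float64(0.3029), 9, -52) -> [0.0, -10.98, -7.73] [-0.995, 0.0, 0.0] rows 5.3
1 (np.float64(0.4824), np.float64(0.2925), np.float64(0.3079), 9, -58) -> [0.0, -12.65, -8.09] [-1.1, 0.0, 0.0] rows 5.9
1 (np.float64(0.4797), np.float64(0.3091), np.float64(0.3112), 9, -64) -> [-0.01, -14.35, -8.27] [-1.204, 0.0, 0.0] rows 6.4
1 (np.float64(0.4771), np.float64(0.3258), np.float64(0.3128), 9, -70) -> [0.0, -16.05, -8.28] [-1.309, 0.0, 0.0] rows 7.0
```

View pics/m.png

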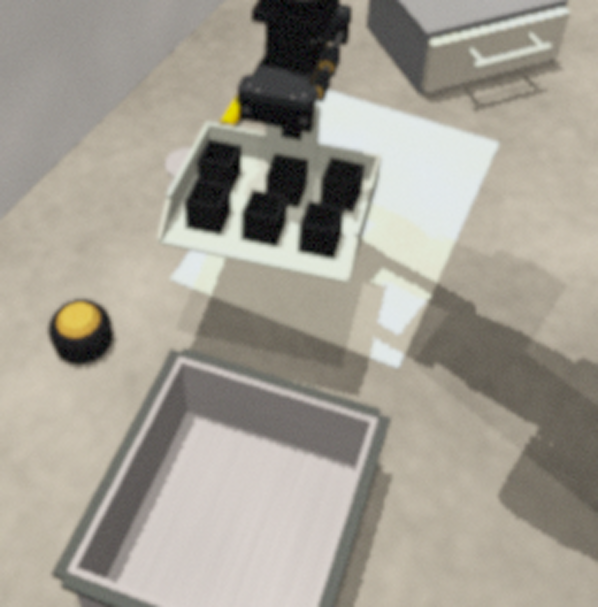

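The side view shows all six shells in the lifted tray, level and secure, with the bin below it. I'll carry it over the near edge of the bin and tip it there.

Emit:
play_rows:
  gripper: [1,1,1,1,1,1,1,1]
  delta_pos:
    - [-0.6,-1.5,0.2]
    - [-1.6,-4,0.8]
    - [-2.7,-6.7,1.5]
    - [-3.7,-9.3,2.3]
    - [-4.5,-11.3,3]
    - [-5,-12.5,3.4]
    - [-5.15,-12.9,3.4]
    - [-5.15,-12.9,3.4]
  turn:
    - [0,0,0]
    - [0,0,0.02]
    - [0,0,0.04]
    - [0,0,0.06]
    - [0,0,0.07]
    - [0,0,0.07]
    - [0,0,0.07]
    - [0,0,0.07]

```text
time: 47.88
position: [0.5014, 0.1772, 0.197]
tool_rot: [0.996, 0.078, -0.006, -0.043]
ft_force: [0.4, 0.4, -4.1]
grip_width: 0.0098
grip_force: 50.0
```

Emit:
play_rows:
  gripper: [1,1,1,1,1,1,1,1]
  delta_pos:
    - [0,-0.4,-0.3]
    - [0,-1,-1.1]
    - [0,-1.65,-1.85]
    - [0,-2.5,-2.7]
    - [0,-3.34,-3.59]
    - [0,-4.15,-4.1]
    - [0,-4.96,-4.65]
    - [0,-4.96,-4.65]
  turn:
    - [-0.087,0,0]
    - [-0.175,0,0]
    - [-0.262,0,0]
    - [-0.349,0,0]
    - [-0.436,0,0]
    - [-0.506,0,0]
    - [-0.576,0,0]
    - [-0.576,0,0]

```text
time: 48.88
position: [0.4947, 0.2235, 0.2472]
tool_rot: [0.967, 0.077, 0.016, 0.24]
ft_force: [0.3, -0.3, -3.5]
grip_width: 0.0101
grip_force: 49.9
```

```bash
python3 - <<'E'
from h import *
st();c=snap("side","n.png",(120,150,330,384),2.5)
y=np.array([-.156,.988,0]); L=np.array([.466,.396,0])-.065*y
def tcp(th,zl,psi=9,lip=L):
    d=np.array([-np.sin(np.radians(psi)),np.cos(np.radians(psi)),0]); s,c=np.sin(np.radians(th)),np.cos(np.radians(th))
    X=d*c-np.array([0,0,s]); Z=d*s+np.array([0,0,c]); return tuple(np.round(lip+[0,0,zl]-.155*X+.050*Z,4))+(psi,-th)
plan([[tcp(t,.13) for t in(28,34,40,46,52,58,64,68)]])
E
```

```text
t48.88 [0.4947 0.2235 0.2472] psi 9.1 zax [ 0.07 -0.46 -0.88] q [ 0.47  0.5   1.51 -0.48  1.32  2.05] w 0.0101 F49.9 [ 0.3 -0.3 -3.5]
0 (np.float64(0.4939), np.float64(0.2198), np.float64(0.2469), 9, -28) -> [-0.11, 0.22, 0.15] [-0.002, 0.005, 0.003] rows 0.0
0 (np.float64(0.4919), np.float64(0.2325), np.float64(0.2581), 9, -34) -> [-0.12, -0.39, -1.44] [-0.106, 0.005, 0.003] rows 0.6
0 (np.float64(0.4897), np.float64(0.2462), np.float64(0.2679), 9, -40) -> [-0.13, -1.16, -2.95] [-0.211, 0.005, 0.003] rows 1.1
0 (np.float64(0.4874), np.float64(0.261), np.float64(0.2762), 9, -46) -> [-0.13, -2.09, -4.39] [-0.316, 0.005, 0.004] rows 1.7
0 (np.float64(0.4849), np.float64(0.2764), np.float64(0.2829), 9, -52) -> [-0.14, -3.16, -5.71] [-0.421, 0.005, 0.004] rows 2.2
0 (np.float64(0.4824), np.float64(0.2925), np.float64(0.2879), 9, -58) -> [-0.14, -4.37, -6.91] [-0.525, 0.004, 0.004] rows 2.8
0 (np.float64(0.4797), np.float64(0.3091), np.float64(0.2912), 9, -64) -> [-0.14, -5.7, -7.99] [-0.63, 0.004, 0.004] rows 3.4
0 (np.float64(0.478), np.float64(0.3202), np.float64(0.2924), 9, -68) -> [-0.14, -6.63, -8.62] [-0.7, 0.004, 0.005] rows 3.7
```

View pics/n.png

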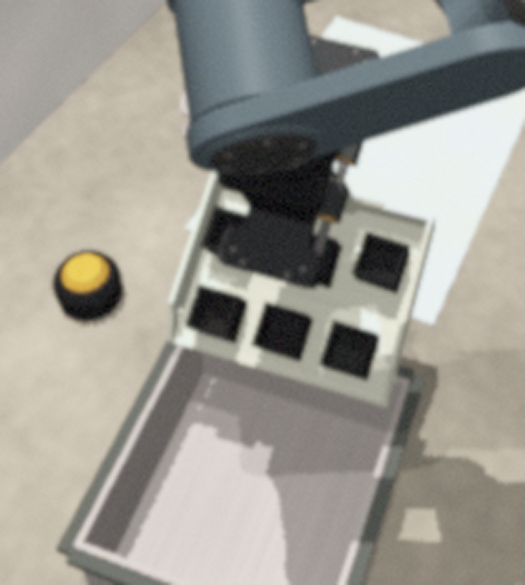

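At 28° the shells have not slid yet, and the lip lies within the bin opening. I'll tip further.

Emit:
play_rows:
  gripper: [1,1,1,1,1,1,1,1,1]
  delta_pos:
    - [-0.1,-0.4,-1.4]
    - [-0.1,-0.8,-2.2]
    - [-0.1,-1.2,-3]
    - [-0.1,-1.6,-3.7]
    - [-0.1,-2.1,-4.4]
    - [-0.1,-2.6,-5]
    - [-0.1,-3.2,-5.7]
    - [-0.1,-3.2,-5.7]
    - [-0.1,-3.2,-5.7]
  turn:
    - [-0.106,0,0]
    - [-0.16,0,0]
    - [-0.21,0,0]
    - [-0.26,0,0]
    - [-0.316,0,0]
    - [-0.37,0,0]
    - [-0.42,0,0]
    - [-0.42,0,0]
    - [-0.42,0,0]

```text
time: 50.05
position: [0.4853, 0.2755, 0.283]
tool_rot: [0.896, 0.071, 0.031, 0.437]
ft_force: [0.7, -0.4, -2.2]
grip_width: 0.0098
grip_force: 49.9
```

```bash
python3 - <<'E'
from h import *
st();c=snap("side","o.png",(120,150,330,384),2.5)
y=np.array([-.156,.988,0]); L=np.array([.466,.396,0])-.065*y
def tcp(th,zl,psi=9,lip=L):
    d=np.array([-np.sin(np.radians(psi)),np.cos(np.radians(psi)),0]); s,c=np.sin(np.radians(th)),np.cos(np.radians(th))
    X=d*c-np.array([0,0,s]); Z=d*s+np.array([0,0,c]); return tuple(np.round(lip+[0,0,zl]-.155*X+.050*Z,4))+(psi,-th)
plan([[tcp(t,.13) for t in(52,58,64,68,74)]])
E
```

```text
t50.05 [0.4853 0.2755 0.283 ] psi 8.9 zax [ 0.12 -0.78 -0.62] q [ 0.69  0.67  1.33 -0.75  1.68  2.23] w 0.0098 F49.9 [ 0.7 -0.4 -2.2]
0 (np.float64(0.4849), np.float64(0.2764), np.float64(0.2829), 9, -52) -> [-0.02, -0.08, -0.06] [0.0, 0.005, 0.004] rows 0.0
0 (np.float64(0.4824), np.float64(0.2925), np.float64(0.2879), 9, -58) -> [-0.02, -0.69, -1.65] [-0.104, 0.004, 0.004] rows 0.6
0 (np.float64(0.4797), np.float64(0.3091), np.float64(0.2912), 9, -64) -> [-0.03, -1.46, -3.18] [-0.209, 0.004, 0.004] rows 1.1
0 (np.float64(0.478), np.float64(0.3202), np.float64(0.2924), 9, -68) -> [-0.03, -2.06, -4.14] [-0.279, 0.004, 0.004] rows 1.5
0 (np.float64(0.4753), np.float64(0.3371), np.float64(0.2928), 9, -74) -> [-0.04, -3.08, -5.51] [-0.384, 0.004, 0.005] rows 2.1
```

View pics/o.png

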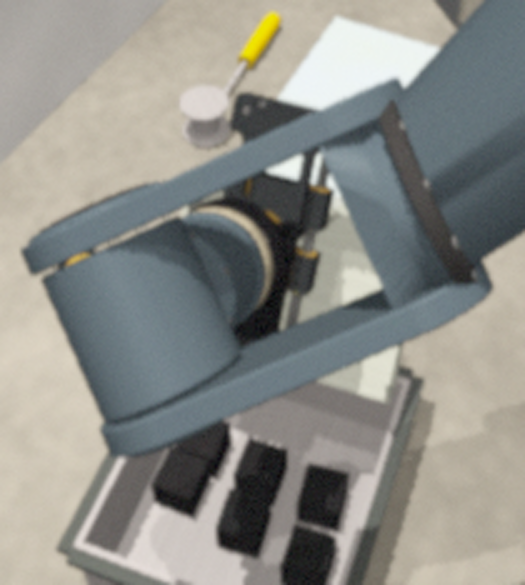

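All six shells are in the bin, at about (185,465), (250,490) and (315,520), and the wrist load has dropped to the weight of the tray alone. That was my 15th picture, one over the limit, so from here I check by numbers only. I'll untilt and carry the tray to the cabinet.

```bash
python3 - <<'E'
from h import *
y=np.array([-.156,.988,0]); L=np.array([.466,.396,0])-.065*y
def tcp(th,zl,psi=9,lip=L):
    d=np.array([-np.sin(np.radians(psi)),np.cos(np.radians(psi)),0]); s,c=np.sin(np.radians(th)),np.cos(np.radians(th))
    X=d*c-np.array([0,0,s]); Z=d*s+np.array([0,0,c]); return tuple(float(v) for v in np.round(lip+[0,0,zl]-.155*X+.050*Z,4))+(psi,-th)
plan([[tcp(t,z) for t,z in((66,.14),(52,.14),(40,.15),(28,.17),(14,.2),(0,.25))],[(.6095,-.515,.30,50)]])
E
```

```text
0 (0.4789, 0.3146, 0.3019, 9, -66) -> [-0.03, -0.96, -4.28] [-0.244, 0.004, 0.004] rows 1.3
0 (0.4849, 0.2764, 0.2929, 9, -52) -> [-0.03, 0.71, -0.68] [0.0, 0.005, 0.004] rows 0.2
0 (0.4897, 0.2462, 0.2879, 9, -40) -> [-0.02, 2.2, 2.04] [0.21, 0.005, 0.003] rows 1.1
0 (0.4939, 0.2198, 0.2869, 9, -28) -> [-0.01, 3.76, 4.21] [0.419, 0.005, 0.003] rows 2.2
0 (0.4978, 0.1952, 0.286, 9, -14) -> [-0.01, 5.22, 6.23] [0.663, 0.006, 0.002] rows 3.5
0 (0.5004, 0.1787, 0.3, 9, 0) -> [-0.02, 7.36, 6.68] [0.908, 0.006, 0.001] rows 4.9
1 (0.6095, -0.515, 0.3, 50) -> [-0.08, 70.22, 0.0] [0.0, 0.0, -0.716] rows 11.2
```

Emit:
play_rows:
  gripper: [1,1,1,1,1,1,1,1,1,1,1,1]
  delta_pos:
    - [0,-0.5,-2.2]
    - [0,-0.9,-4.2]
    - [0,-0.9,-4.2]
    - [0,0,-2.5]
    - [0,0.7,-0.7]
    - [0,2.2,2]
    - [0,3.7,4.2]
    - [0,4.5,5.2]
    - [0,5.2,6.2]
    - [0,6.3,6.4]
    - [0,7.4,6.7]
    - [0,7.4,6.7]
  turn:
    - [-0.12,0,0]
    - [-0.24,0,0]
    - [-0.24,0,0]
    - [-0.12,0,0]
    - [0,0,0]
    - [0.21,0,0]
    - [0.42,0,0]
    - [0.54,0,0]
    - [0.663,0,0]
    - [0.79,0,0]
    - [0.908,0,0]
    - [0.908,0,0]

```text
time: 51.6
position: [0.5008, 0.1756, 0.3018]
tool_rot: [0.997, 0.075, -0.001, 0.002]
ft_force: [-0.5, 0.9, -2.3]
grip_width: 0.0098
grip_force: 50.0
```

Emit:
play_rows:
  gripper: [1,1,1]
  delta_pos:
    - [0,0,-1]
    - [0,0,-1]
    - [0,0,-1]
  turn:
    - [0,0,0]
    - [0,0,0]
    - [0,0,0]

```text
time: 51.98
position: [0.5, 0.1802, 0.31]
tool_rot: [0.997, 0.079, -0.003, 0.001]
ft_force: [0.4, -0.5, -2.0]
grip_width: 0.0095
grip_force: 50.0
```

```bash
python3 - <<'E'
from h import *
st();plan([[(.6095,-.515,.30,50)]])
# dark blobs in bin area count, and check around bin
c=robot.camera("top")
im=c["color"].max(2); P=[proj(c,np.array(p)) for p in((.57,.30,0),(.54,.49,0),(.36,.49,0),(.37,.28,0))]
u0,v0=np.min(P,0).astype(int);u1,v1=np.max(P,0).astype(int); print(u0,v0,u1,v1)
m=(cv2.resize(im[v0:v1,u0:u1],None,fx=4,fy=4,interpolation=cv2.INTER_CUBIC)<60).astype(np.uint8)
n,_,s,ce=cv2.connectedComponentsWithStats(m)
for i in range(1,n):
    if s[i,4]>200: print(s[i],px(c,ce[i][0]/4+u0,ce[i][1]/4+v0,.03).round(3))
E
```

```text
t51.98 [0.5    0.1802 0.31  ] psi 9.1 zax [-0.01 -0.   -1.  ] q [ 0.14  0.31  1.55 -0.    1.29  1.55] w 0.0095 F50.0 [ 0.4 -0.5 -2. ]
0 (0.6095, -0.515, 0.3, 50) -> [-0.18, 70.38, 1.11] [-0.001, 0.007, -0.714] rows 11.3
83 215 156 286
[   22     0   242   284 26285] [0.455 0.411 0.03 ]
```

Emit:
play_rows:
  gripper: [1,1,1,1,1,1,1,1,1,1,1,1]
  delta_pos:
    - [0,2,0]
    - [0,6,0]
    - [0,11,0]
    - [0,17,0]
    - [0,23,0.3]
    - [0,29,0.4]
    - [0,35,0.5]
    - [0,41,0.6]
    - [0,47,0.7]
    - [0,53,0.8]
    - [0,57,0.9]
    - [0,60,1]
  turn:
    - [0,0,-0.02]
    - [0,0,-0.06]
    - [0,0,-0.11]
    - [0,0,-0.17]
    - [0,0,-0.24]
    - [0,0,-0.31]
    - [0,0,-0.38]
    - [0,0,-0.45]
    - [0,0,-0.53]
    - [0,0,-0.61]
    - [0,0,-0.67]
    - [0,0,-0.714]

```text
time: 53.52
position: [0.5946, -0.4149, 0.2994]
tool_rot: [0.906, 0.422, -0.003, -0.001]
ft_force: [0.7, -0.2, -2.2]
grip_width: 0.0099
grip_force: 50.0
```

```bash
python3 - <<'E'
from h import *
st();plan([[(.6095,-.515,.30,50)],[(.6095,-.515,.1675,50)]])
E
```

```text
t53.52 [ 0.5946 -0.4149  0.2994] psi 50.0 zax [-0.01 -0.   -1.  ] q [-0.76  0.61  1.05 -0.01  1.48 -0.06] w 0.0099 F50.0 [ 0.7 -0.2 -2.2]
0 (0.6095, -0.515, 0.3, 50) -> [-6.7, 7.58, -0.06] [-0.004, 0.005, -0.001] rows 1.6
1 (0.6095, -0.515, 0.1675, 50) -> [0.0, 0.0, 13.25] [0.0, 0.0, 0.0] rows 2.1
```

Emit:
play_rows:
  gripper: [1,1,1,1,1,1]
  delta_pos:
    - [-2,2.3,0]
    - [-4.5,5,0]
    - [-6.2,7,0]
    - [-6.7,7.6,0]
    - [-6.7,7.6,0]
    - [-6.7,7.6,0]
  turn:
    - [0,0,0]
    - [0,0,0]
    - [0,0,0]
    - [0,0,0]
    - [0,0,0]
    - [0,0,0]

```text
time: 54.28
position: [0.6096, -0.512, 0.3009]
tool_rot: [0.906, 0.423, -0.003, -0.001]
ft_force: [0.5, 0.0, -2.0]
grip_width: 0.0099
grip_force: 50.0
```

Emit:
play_rows:
  gripper: [1,1,1,1,1,1,1]
  delta_pos:
    - [0,0,3]
    - [0,0,7]
    - [0,0,10]
    - [0,0,11.5]
    - [0,0,12.2]
    - [0,0,12.6]
    - [0,0,12.6]
  turn:
    - [0,0,0]
    - [0,0,0]
    - [0,0,0]
    - [0,0,0]
    - [0,0,0]
    - [0,0,0]
    - [0,0,0]

```text
time: 55.15
position: [0.6089, -0.5142, 0.1761]
tool_rot: [0.907, 0.422, -0.003, 0.001]
ft_force: [-0.4, 0.1, -2.9]
grip_width: 0.0099
grip_force: 50.0
```

```bash
python3 - <<'E'
from h import *
st();plan([[(.6095,-.515,.168,50)]])
E
```

```text
t55.15 [ 0.6089 -0.5142  0.1761] psi 49.9 zax [-0. -0. -1.] q [-0.84  0.82  0.96 -0.01  1.36 -0.14] w 0.0099 F50.0 [-0.4  0.1 -2.9]
0 (0.6095, -0.515, 0.168, 50) -> [-0.02, 0.1, 0.81] [-0.001, 0.006, -0.002] rows 0.1
```

Emit:
play_rows:
  gripper: [1,1,1,1,1]
  delta_pos:
    - [0,0.1,0.3]
    - [0,0.1,0.5]
    - [0,0.1,0.7]
    - [0,0.1,0.8]
    - [0,0.1,0.8]
  turn:
    - [0,0,0]
    - [0,0,0]
    - [0,0,0]
    - [0,0,0]
    - [0,0,0]

```text
time: 55.78
position: [0.6093, -0.5148, 0.1679]
tool_rot: [0.907, 0.422, -0.003, 0.0]
ft_force: [-0.4, -0.1, 1.8]
grip_width: 0.0096
grip_force: 49.9
```

Emit:
play_rows:
  gripper: [0.4,0.4,0.4,0.4,0.4,0.4,0.4,0.4]
  delta_pos:
    - [0,0,0]
    - [0,0,0]
    - [0,0,0]
    - [0,0,-1.5]
    - [0,0,-4]
    - [0,0,-8]
    - [0,0,-13]
    - [0,0,-13]
  turn:
    - [0,0,0]
    - [0,0,0]
    - [0,0,0]
    - [0,0,0]
    - [0,0,0]
    - [0,0,0]
    - [0,0,0]
    - [0,0,0]

```text
time: 56.78
position: [0.6121, -0.5164, 0.3058]
tool_rot: [0.907, 0.422, -0.001, 0.007]
ft_force: [1.8, -0.1, 0.4]
grip_width: 0.0261
grip_force: 0.0
```

Emit:
play_rows:
  gripper: [0.4,0.4,0.4,0.4,0.4,0.4,0.4,0.4,0.4,0.4,0.4]
  delta_pos:
    - [20,-42,0]
    - [20,-42,0]
    - [20,-42,0]
    - [20,-42,0]
    - [20,-42,0]
    - [20,-42,0]
    - [20,-42,0]
    - [20,-42,0]
    - [20,-42,0]
    - [20,-42,0]
    - [20,-42,0]
  turn:
    - [0,0,0]
    - [0,0,0]
    - [0,0,0]
    - [0,0,0]
    - [0,0,0]
    - [0,0,0]
    - [0,0,0]
    - [0,0,0]
    - [0,0,0]
    - [0,0,0]
    - [0,0,0]

```text
time: 58.15
position: [0.4183, -0.092, 0.2972]
tool_rot: [0.907, 0.421, -0.003, 0.0]
ft_force: [-0.3, -0.6, -0.3]
grip_width: 0.0261
grip_force: 0.0
```

```bash
python3 - <<'E'
from h import *
st();c=snap("top","z.png")
im=c["color"].astype(int); g=im.min(2)
P=[proj(c,np.array([.552+a,-.467+b,.118])) for a in(-.17,.17) for b in(-.17,.17)]
u0,v0=np.min(P,0).astype(int);u1,v1=np.max(P,0).astype(int)
sub=cv2.resize(g[v0:v1,u0:u1].astype(np.float32),None,fx=4,fy=4); print(np.percentile(sub,[5,25,50,75,95]))
th=(np.percentile(sub,50)+np.percentile(sub,95))/2
m=(sub>th).astype(np.uint8); n,lab,s,ce=cv2.connectedComponentsWithStats(m)
i=1+np.argmax(s[1:,4]); ys,xs=np.where(lab==i); r=cv2.minAreaRect(np.stack([xs,ys],1).astype(np.float32))
b=np.array([px(c,(u+.5)/4-.5+u0,(v+.5)/4-.5+v0,.12) for u,v in cv2.boxPoints(r)]); e=b[1:]-b[:-1]
print("tray",b.mean(0).round(3),np.linalg.norm(e,axis=1).round(3),np.degrees(np.arctan2(e[:,1],e[:,0])).round())
print([ [round(float(v),3) for v in p[:2]] for p in b])
E
```

```text
t58.15 [ 0.4183 -0.092   0.2972] psi 49.8 zax [-0.01 -0.   -1.  ] q [-0.48  0.16  1.79 -0.01  1.19  0.23] w 0.0261 F0.0 [-0.3 -0.6 -0.3]
[ 55.015625  96.390625 101.5625   139.875    154.546875]
tray [ 0.558 -0.47   0.12 ] [0.177 0.196 0.173] [ -40. -131.  139.]
[[0.553, -0.339], [0.689, -0.452], [0.56, -0.601], [0.43, -0.487]]
```

```bash
python3 - <<'E'
from h import *
c=blobs(.038)
a=cv2.resize(cv2.imread("pics/top0.png"),(512,384),interpolation=cv2.INTER_AREA).astype(int); b=c["color"][:,:,::-1].astype(int)
for n,X in(("spool",(.765,.010,.03)),("pot",(.737,.274,.03)),("drv",(.78,-.15,.01))):
    u,v=proj(c,np.array(X)).astype(int); A=a[v-20:v+20,u-30:u+30];B=b[v-20:v+20,u-30:u+30]; print(n,np.abs(A-B).mean().round(1),cv2.phaseCorrelate(A.sum(2).astype(np.float32),B.sum(2).astype(np.float32))[0])
g=cv2.resize(b.max(2).astype(np.uint8)[200:300,55:160],None,fx=4,fy=4,interpolation=cv2.INTER_CUBIC)
for th in(35,45,55):
    n,_,s,ce=cv2.connectedComponentsWithStats((g<th).astype(np.uint8)); print(th,[(int(s[i,4]),px(c,ce[i][0]/4+55,ce[i][1]/4+200,.03)[:2].round(2).tolist()) for i in range(1,n) if s[i,4]>200])
E
```

```text
spool 5.0 (0.04960734496548724, -0.07302892001806782)
pot 5.1 (0.0891969101199166, -0.039420811064772465)
drv 4.8 (0.26166187734234825, -0.08605480585315561)
35 [(5701, [0.53, 0.39]), (6171, [0.47, 0.4]), (2760, [0.41, 0.37]), (2909, [0.4, 0.42])]
45 [(6128, [0.53, 0.39]), (346, [0.48, 0.28]), (6596, [0.47, 0.4]), (345, [0.43, 0.28]), (3068, [0.41, 0.37]), (3144, [0.4, 0.42])]
55 [(4933, [0.48, 0.28]), (16705, [0.47, 0.5]), (6465, [0.53, 0.39]), (6903, [0.47, 0.4]), (3274, [0.41, 0.37]), (3345, [0.4, 0.42])]
```

The mat is clear and the bin holds six shells (two pairs and two singles). The bystanders have not moved, and the tray is centred within about 3 mm.

```bash
python3 -c "
from rig import robot
print(robot.hand_in())"
```

```text
the job is handed in; nothing more can be done
None
```

The job is handed in, with no verdict shown: three sensors lens-up in the shut drawer, all six shells in the bin, the empty tray centred on the cabinet to about 3 mm (its levelness and the tray's emptiness were judged from the contact and wrist forces, not seen), bystanders unmoved, about 58 s used; I viewed 15 pictures, one over the limit of 14.

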